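Close a bench filter holder evenly

ROBOT

A 6-joint arm with a two-finger parallel gripper is mounted at the origin on the work surface. World frame = base frame: x ahead of the robot, y to its left, z up, the work surface at z = 0. Lengths are in m, angles in rad, forces in N, time in s.
With the tool pointing down it reaches from about 0.15 to 0.775 m from the base axis. Payload 6.1 kg.
Tool frame: the origin (TCP) lies midway between the tips of the shut fingers; the grasp point (between the pads) lies 19 mm behind it; z points along the fingers, x is the direction in which the jaws open and shut, and the axes are right-handed (so a half turn about z gives the same grasp; the last joint's range is limited). The gripper opens to 85 mm and grips with 20 to 120 N. Pads are 22 mm wide; open, the fingers measure 114 mm over their backs; the gripper's body (76 mm by 85 mm) begins 54 mm behind the grasp point. The pads swing forward as they close: fully open they stand 13 mm farther back than shut.
Start: joints at [-1.261, 0.126, -0.04, 1.405, 0, 1.571], TCP at [0.16, -0.5, 0.231] pointing down, gripper open.
Joint ranges: [-2.72, 2.72], [-0.95, 1.95], [-1.27, 1.35], [-1.78, 2.02], [-1.46, 1.47], [-3.14, 3.14]. Speed limits (rad/s): [2.39, 2.39, 3.01, 3.14, 3.14, 3.14].

INTERFACE

Orientations are given as a unit quaternion [x, y, z, w].
In Python, from station import state, eyes, ticket gives the robot as it stands. The module is installed in compiled form; this text tells all that it offers.
- The arm moves only by the tool servo_tool, never from a script. Its arguments are lists of equal length, an entry for each row: "dr": the turn, a rotation vector about the tool's x, y, z each as a share of 0.1 rad, from -1 to 1, a list of three; "translation": the shift along the tool's x, y, z each as a share of 0.04 m, from -1 to 1, a list of three; "gripper": the closure in counts, from 0 (fully open) to 255 (shut). In form: {"dr": [[wx, wy, wz], ...], "translation": [[x, y, z], ...], "gripper": [gripper, ...]}. A call has 1 to 5 rows; each row shifts and turns the pose as measured when the row begins, along the tool's axes as they then stand; what a row does not reach is not made up. A row lasts 1/10 s, in which the tool goes at most 50 mm and 8.59 degrees, less where a joint would pass 70% of its speed; a pose out of reach is approached as far as the arm can. A call with a number of a shift or a turn outside -1 to 1 is refused whole. A call with a gripper value outside its range is refused whole. The fingers move at their own pace and stop on an object; "force" is the grip in N (left out, the last holds). Time passes only in rows, so rows that do not move let the fingers close. It gives the time, the measured TCP pose, the force and the opening at its end, in the units of the state.
- state(): the state, without advancing time (a new reading comes with each control period).
- eyes.get_image(name): name is "scene" or "top" or "wrist"; returns the picture (400x640x3 uint8, red, green, blue); there is no depth.
- eyes.camera_model(name): a dict with "intrinsics" (3x3 intrinsics, pixels), "position" and "rotation" of the camera in the world; the wrist camera has in their place "T_tool_cam" (4x4, takes a point from camera to tool coordinates, whose origin is the TCP and whose axes are the tool frame's). Camera axes: x right, y down, z forward; pixel columns grow to the right and rows downward; lengths in m; the calibration is good to about 2 mm. A picture is of the moment at which its call begins: read the wrist's pose just before it. camera_model takes no time and is no camera call.
- ticket.sign_off(): hands the job in, once; it reports no verdict.
The state is a dict: "clock": time; "joint_positions": joint angles; "dq": joint speeds; "tau": joint torques, N m; "tcp_pos": TCP position; "orientation": TCP orientation; "force": force on the tool from outside, world axes, zero at the start; "wrist_torque": the same for the moment, N m; "gripper_width": finger opening in m.
Only numpy, scipy, OpenCV 4.12 (cv2) and the standard library are available. Lean on these libraries where they do the work, as an engineer would, in place of code of your own. Each camera call takes 0.05 s, during which the arm holds its last target. There are 200 camera calls.

TASK

Close the filter holder by tightening its four blue bar-handled knobs clockwise in star order, in two rounds, so that the cover comes down level: first turn one knob about an eighth of a turn, then the one opposite, then the other opposite pair likewise; then, again one opposite pair before the other, tighten each gently until it comes up firm against its stop and go no further, for the plastic handles break if strained. Let go, and leave the other things on the bench alone.

Things in the scene. Friction and masses are not known exactly. Their poses are not given: they have to be found in the camera images.
- holder: filter holder: dark steel disc 200 mm across on feet, fixed to the bench, upper rim 50 mm high; origin at the centre of its underside on the bench, z up. Spout along -x. Four knobs stand at x = +-55 mm, y = +-55 mm in its frame (78 mm from the centre); a and c are opposite, b and d are opposite.
- cover: round aluminium cover plate, 200 mm across, 12 mm thick, with a steel port 30 mm high and 36 mm wide at its middle; springs push it up (about 3 N at each knob when fully down) against the feet of the four knobs, so it leans when they differ. Origin at the centre of its underside, z up. It finally rests 2 to 3 mm lower than at the start, level, just above the red gasket.
- foot_a (a point): knob a, at the holder's +x +y corner, opposite c: centre of the underside of its brass foot, on the cover. Sinks 1.6 mm per radian turned clockwise (from above). A hidden shoulder stops it dead 1.3 to 2.1 rad from the start: how much differs by knob and can only be felt. Turning takes 0.06 to 0.12 N m; it stays where left.
- grip_a (a point): centre of the blue bar handle of knob a, 27 mm above its foot and the cover; bar 46 mm along this point's x, 14 mm along y (grip here), 22 mm high; turns about z (up); yaw differs by knob. Springy plastic: twists 0.4 rad per N m against the foot, springs back when let go, overstrained at 0.55 N m (0.22 rad between its x and the foot's x).
- foot_b (a point): knob b, at its -x +y corner, opposite d: centre of the underside of its brass foot, on the cover. Sinks 1.6 mm per radian turned clockwise (from above). A hidden shoulder stops it dead 1.3 to 2.1 rad from the start: how much differs by knob and can only be felt. Turning takes 0.06 to 0.12 N m; it stays where left.
- grip_b (a point): centre of the blue bar handle of knob b, 27 mm above its foot and the cover; bar 46 mm along this point's x, 14 mm along y (grip here), 22 mm high; turns about z (up); yaw differs by knob. Springy plastic: twists 0.4 rad per N m against the foot, springs back when let go, overstrained at 0.55 N m (0.22 rad between its x and the foot's x).
- foot_c (a point): knob c, at its -x -y corner, opposite a: centre of the underside of its brass foot, on the cover. Sinks 1.6 mm per radian turned clockwise (from above). A hidden shoulder stops it dead 1.3 to 2.1 rad from the start: how much differs by knob and can only be felt. Turning takes 0.06 to 0.12 N m; it stays where left.
- grip_c (a point): centre of the blue bar handle of knob c, 27 mm above its foot and the cover; bar 46 mm along this point's x, 14 mm along y (grip here), 22 mm high; turns about z (up); yaw differs by knob. Springy plastic: twists 0.4 rad per N m against the foot, springs back when let go, overstrained at 0.55 N m (0.22 rad between its x and the foot's x).
- foot_d (a point): knob d, at its +x -y corner, opposite b: centre of the underside of its brass foot, on the cover. Sinks 1.6 mm per radian turned clockwise (from above). A hidden shoulder stops it dead 1.3 to 2.1 rad from the start: how much differs by knob and can only be felt. Turning takes 0.06 to 0.12 N m; it stays where left.
- grip_d (a point): centre of the blue bar handle of knob d, 27 mm above its foot and the cover; bar 46 mm along this point's x, 14 mm along y (grip here), 22 mm high; turns about z (up); yaw differs by knob. Springy plastic: twists 0.4 rad per N m against the foot, springs back when let go, overstrained at 0.55 N m (0.22 rad between its x and the foot's x).
- dropper: white dropper bottle, 26 mm across, 60 mm tall, red cap, near the holder; origin under its centre; bystander, to be left alone.
- spare_gasket: spare red rubber ring lying near the holder, 68 mm across, 6 mm high; bystander, to be left alone.
- tube_rack: white rack 60 x 200 x 40 mm with capped tubes, 82 mm tall in all; bystander, to be left alone.
- marker: red marker pen lying, 140 mm long, 12 mm thick; bystander, to be left alone.
- slide_box: blue and white box of slides, 85 x 30 x 61 mm; bystander, to be left alone.
- dish: flat glass dish, 90 mm across, 16 mm high; bystander, to be left alone.
- spare_knob: a spare knob like those on the holder, standing loose on the bench away from it, 38 mm tall; bystander, to be left alone.
- stain: amber stain bottle, 56 mm across, 110 mm tall; bystander, to be left alone.

How it is judged:
By the outcome, as a careful person would: the job done as asked, in the order asked, and still so for the second after the job is handed in, with the robot touching nothing.
It also fails if it takes over 72 s, if anything falls off the work surface, if the arm or the gripper's body presses on something with over 40 N, if the wrist force passes 120 N, or if a joint passes its speed limit or range.

## Working session

There is one attempt and no reset: what is moved stays moved. The work goes in short steps, Python scripts to look and compute and a tool call to move; the robot and the scene stay as the last step left them, time stands still between calls to the robot, and variables do not carry over. Pictures are saved under pics/ and viewed, about 8 in all and at most 12, crops included, and the job is handed in when it is done.

Besides the shell and the picture viewer there is one more tool, called by a JSON object that holds its "api" and its "payload", one argument or row to a line. servo_tool: Moves the arm, as the interface text tells. Its arguments: {"type":"object","properties":{"dr":{"type":"array"},"translation":{"type":"array"},"gripper":{"type":"array"},"force":{"type":"number"}},"required":["dr","translation","gripper"]}

```bash
mkdir -p pics; python3 - <<'E'
from station import state, eyes
import cv2,numpy as np
np.set_printoptions(precision=4,suppress=True)
print(state())
for n in ["scene","top","wrist"]:
    im=eyes.get_image(n); cv2.imwrite(f"pics/{n}0.png",im[:,:,::-1]); print(n,eyes.camera_model(n))
E
```

```text
{'clock': 0.0, 'joint_positions': array([-1.261 ,  0.1264, -0.0406,  1.4054, -0.    ,  1.5708]), 'dq': array([ 0.0003,  0.0009, -0.002 ,  0.0017,  0.001 , -0.0004]), 'tau': array([ -0.0008, -43.5913,  35.2925,   0.0172,  -0.0002,   0.    ]), 'tcp_pos': array([ 0.1599, -0.4996,  0.2305]), 'orientation': array([ 0.8077, -0.5896, -0.0007, -0.0005]), 'force': array([ 0.0346, -0.2657, -0.4383]), 'wrist_torque': array([ 0.0356,  0.0522, -0.0316]), 'gripper_width': 0.08511068159717675}
scene {'intrinsics': array([[450.8951,   0.    , 316.1418],
       [  0.    , 450.8951, 201.3497],
       [  0.    ,   0.    ,   1.    ]]), 'position': array([ 1.3291, -0.7552,  0.8413]), 'rotation': array([ 0.8189,  0.3495, -0.1749, -0.4203])}
top {'intrinsics': array([[510.1138,   0.    , 320.9412],
       [  0.    , 510.1138, 202.3136],
       [  0.    ,   0.    ,   1.    ]]), 'position': array([0.4772, 0.0118, 1.9192]), 'rotation': array([-0.7067,  0.707 , -0.0192,  0.0198])}
wrist {'intrinsics': array([[317.245 ,   0.    , 320.7294],
       [  0.    , 317.245 , 203.1039],
       [  0.    ,   0.    ,   1.    ]]), 'T_tool_cam': array([[ 1.    ,  0.0012, -0.0006,  0.0016],
       [-0.001 ,  0.9508,  0.3097, -0.0799],
       [ 0.001 , -0.3097,  0.9508, -0.1427],
       [ 0.    ,  0.    ,  0.    ,  1.    ]])}
```

View pics/top0.png

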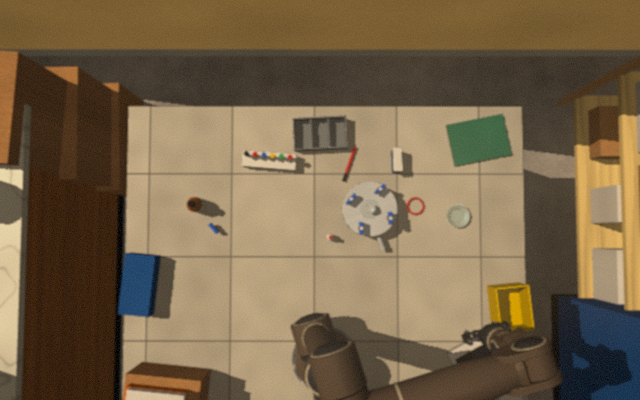

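View pics/scene0.png

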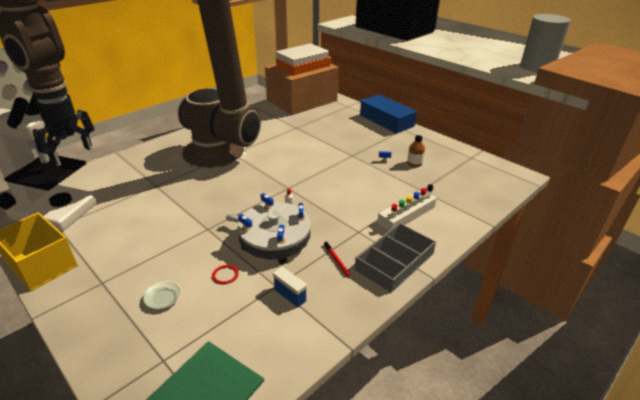

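Top view: holder with its four blue knobs at about (370,208), spout towards (383,243), dropper at (331,237), ring at (416,206), spare knob at (214,228). The scene view agrees. Next I locate the knobs in both views.

```bash
cat > h.py <<'E'
import cv2,numpy as np
from scipy.spatial.transform import Rotation as R
from station import state, eyes
np.set_printoptions(precision=4,suppress=True)
def cam(n,s=None):
    m=eyes.camera_model(n)
    if n=="wrist":
        s=s or state(); Rt=R.from_quat(s["orientation"]).as_matrix(); T=np.array(m["T_tool_cam"])
        return m["intrinsics"],Rt@T[:3,3]+s["tcp_pos"],Rt@T[:3,:3]
    r=np.array(m["rotation"]); return m["intrinsics"],m["position"],(R.from_quat(r).as_matrix() if r.size==4 else r)
def ray(c,uv): K,p,r=c; d=r@np.linalg.solve(K,[*uv,1]); return p,d/np.linalg.norm(d)
def onz(c,uv,z): p,d=ray(c,uv); return p+d*(z-p[2])/d[2]
def proj(c,X): K,p,r=c; q=K@(r.T@(np.asarray(X)-p)); return q[:2]/q[2]
def tri(a,b):
    A=[];B=[]
    for p,d in (a,b):
        P=np.eye(3)-np.outer(d,d); A.append(P);B.append(P@p)
    x=np.linalg.lstsq(np.vstack(A),np.hstack(B),rcond=None)[0]
    return x,max(np.linalg.norm(A[i]@x-B[i]) for i in (0,1))
def blobs(im,lo=60,amin=15):
    h=cv2.cvtColor(im,cv2.COLOR_RGB2HSV); m=cv2.inRange(h,(105,110,lo),(130,255,255))
    n,l,st,c=cv2.connectedComponentsWithStats(m)
    return m,[(c[i],st[i],l==i) for i in range(1,n) if st[i,4]>=amin]
E
python3 - <<'E'
from h import *
t=cam("top"); s=cam("scene")
for n,c,roi in(("top",t,(330,170,420,250)),("scene",s,(220,180,320,255))):
    im=cv2.imread(f"pics/{n}0.png")[:,:,::-1].copy()
    for q,st,_ in blobs(im,60,6)[1]:
        if roi[0]<q[0]<roi[2] and roi[1]<q[1]<roi[3]: print(n,q,st[4],onz(c,q,.092))
print("centre",onz(t,(370,209),.065))
print(onz(t,(383,243),.04))
E
```

```text
top [376.8333 191.1667] 6 [ 0.6181 -0.1873  0.092 ]
top [389.6667 213.8333] 6 [ 0.5367 -0.2328  0.092 ]
top [360.8333 223.8333] 6 [ 0.5009 -0.1293  0.092 ]
top [361.     231.7143] 7 [ 0.4728 -0.1298  0.092 ]
scene [267.2424 199.5909] 66 [ 0.4846 -0.126   0.092 ]
scene [300.5    203.6667] 6 [ 0.5643 -0.0705  0.092 ]
scene [300.7308 212.6538] 26 [ 0.5956 -0.0982  0.092 ]
scene [244.9324 220.6081] 74 [ 0.5189 -0.2302  0.092 ]
scene [281.6364 226.1818] 11 [ 0.6044 -0.1744  0.092 ]
scene [279.8864 235.5227] 44 [ 0.6303 -0.2023  0.092 ]
centre [ 0.5552 -0.165   0.065 ]
[ 0.4312 -0.2144  0.04  ]
```

{"api": "servo_tool", "payload": {
  "dr": [
    [0, 0, 0],
    [0, 0, 0],
    [0, 0, 0],
    [0, 0, 0],
    [0, 0, 0]
  ],
  "translation": [
    [-0.41, -1, -0.04],
    [-0.41, -1, -0.04],
    [-0.41, -1, -0.04],
    [-0.41, -1, -0.04],
    [-0.41, -1, -0.04]
  ],
  "gripper": [0, 0, 0, 0, 0],
  "force": 30
}}

```text
clock: 0.65
tcp_pos: [0.3268, -0.3596, 0.2363]
orientation: [0.804, -0.594, -0.002, -0.001]
force: [1.3, 0.2, 1.0]
gripper_width: 0.0852
```

{"api": "servo_tool", "payload": {
  "dr": [
    [0, 0, 0],
    [0, 0, 0],
    [0, 0, 0],
    [0, 0, 0],
    [0, 0, 0]
  ],
  "translation": [
    [-0.41, -1, -0.04],
    [-0.41, -1, -0.04],
    [-0.41, -1, -0.04],
    [-0.41, -1, -0.04],
    [-0.41, -1, -0.04]
  ],
  "gripper": [0, 0, 0, 0, 0]
}}

```text
clock: 1.15
tcp_pos: [0.4992, -0.2152, 0.2439]
orientation: [0.804, -0.594, -0.003, -0.0]
force: [-0.4, -1.1, 0.6]
gripper_width: 0.0855
```

{"api": "servo_tool", "payload": {
  "dr": [
    [0, 0, 0],
    [0, 0, 0],
    [0, 0, 0]
  ],
  "translation": [
    [-0.4, -0.9, 0],
    [-0.4, -0.8, 0],
    [0, 0, 0]
  ],
  "gripper": [0, 0, 0]
}}

```text
clock: 1.45
tcp_pos: [0.5599, -0.1584, 0.2421]
orientation: [0.806, -0.592, -0.004, -0.001]
force: [0.4, -0.4, 0.2]
gripper_width: 0.0852
```

```bash
python3 - <<'E'
from h import *
import pickle
s=state(); im=eyes.get_image("wrist"); cv2.imwrite("pics/w1.png",im[:,:,::-1]); pickle.dump(s,open("w1.pkl","wb"))
print(s["tcp_pos"],s["joint_positions"],s["dq"])
for q,st,_ in blobs(im)[1]: print(q,st, onz(cam("wrist",s),q,.092))
E
```

```text
[ 0.5599 -0.1584  0.2421] [-0.2775  0.2415  0.1241  1.4595  0.0035  2.5603] [-0.0218 -0.0117 -0.0206  0.0167 -0.0316 -0.015 ]
[460.1182  38.1556] [440   0  41  79 829] [ 0.7166 -0.2304  0.092 ]
[384.5099 131.6676] [359 116  53  33 710] [ 0.627  -0.1982  0.092 ]
[272.6266 128.4156] [258 118  26  24 308] [ 0.5994 -0.101   0.092 ]
[246.5798 144.7665] [237 132  23  23 257] [ 0.578 -0.082  0.092]
[380.3472 241.5526] [368 221  27  47 599] [ 0.524  -0.2333  0.092 ]
[273.5439 235.8386] [265 224  17  26 285] [ 0.4974 -0.1288  0.092 ]
[266.2424 262.7636] [260 254  15  17 165] [ 0.4657 -0.1294  0.092 ]
```

View pics/w1.png

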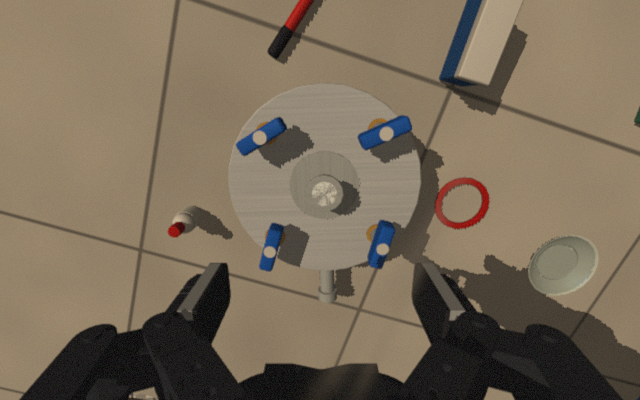

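{"api": "servo_tool", "payload": {
  "dr": [
    [0, 0, 0],
    [0, 0, 0],
    [0, 0, 0]
  ],
  "translation": [
    [0, -0.8, -0.4],
    [0, -0.8, -0.4],
    [0, 0, 0]
  ],
  "gripper": [0, 0, 0]
}}

```text
clock: 1.8
tcp_pos: [0.6171, -0.1415, 0.2715]
orientation: [0.805, -0.593, -0.007, 0.002]
force: [0.1, 0.2, -0.6]
gripper_width: 0.0853
```

```bash
python3 - <<'E'
from h import *
import pickle
s=state(); im=eyes.get_image("wrist"); cv2.imwrite("pics/w2.png",im[:,:,::-1]); pickle.dump(s,open("w2.pkl","wb"))
print(s["tcp_pos"],s["joint_positions"],s["dq"])
for q,st,_ in blobs(im)[1]: print(q,st, onz(cam("wrist",s),q,.092))
E
```

```text
[ 0.6171 -0.1415  0.2715] [-0.2262  0.361   0.3495  1.5745  0.0018  2.6148] [-0.0325 -0.0428 -0.0846  0.0037 -0.0193 -0.0123]
[444.7464  92.7072] [427  56  38  76 690] [ 0.7325 -0.2291  0.092 ]
[375.4   185.278] [353 171  46  30 590] [ 0.6269 -0.1981  0.092 ]
[269.1875 188.9849] [249 173  41  33 464] [ 0.5896 -0.0928  0.092 ]
[372.8651 276.5739] [363 258  22  41 467] [ 0.5232 -0.2337  0.092 ]
[279.8578 271.6978] [272 260  15  24 225] [ 0.4968 -0.1292  0.092 ]
[273.3186 295.1681] [268 288  13  14 113] [ 0.4637 -0.1299  0.092 ]
```

View pics/w2.png

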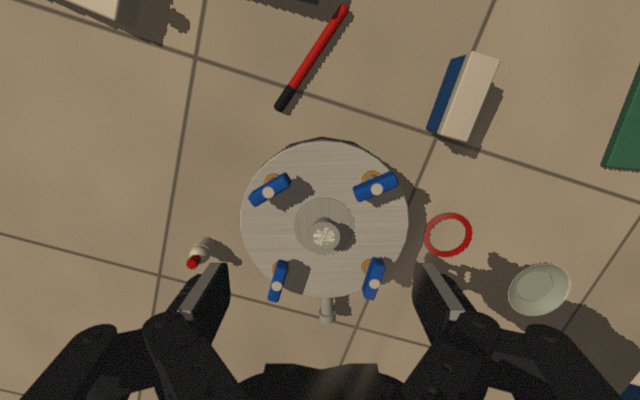

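Wrist views: knob bars, each with a white cap at the axis. In w1 they are at a (262,137), b (270,250), c (382,247), d (386,133); w2 shows the same, and the dropper and ring lie clear. Next I triangulate the caps and bar axes.

```bash
cat >> h.py <<'E'
def knobs(im,guess,zt=.1,c=None,rad=35):
    """cap centre px and bar yaw (world) near each guessed pixel"""
    h=cv2.cvtColor(im,cv2.COLOR_RGB2HSV); b=cv2.inRange(h,(105,110,40),(130,255,255)); out=[]
    for g in guess:
        roi=np.zeros_like(b); cv2.circle(roi,(int(g[0]),int(g[1])),rad,255,-1); m=b&roi
        hull=cv2.convexHull(cv2.findNonZero(m)); f=np.zeros_like(b); cv2.fillPoly(f,[hull],255)
        cap=cv2.morphologyEx(cv2.inRange(h,(0,0,130),(180,110,255))&cv2.erode(f,np.ones((3,3))),cv2.MORPH_OPEN,np.ones((3,3)))
        n,l,st,ce=cv2.connectedComponentsWithStats(cap)
        i=1+np.argmax(st[1:,4]); r=cv2.minAreaRect(hull); bx=cv2.boxPoints(r)
        e=[bx[1]-bx[0],bx[2]-bx[1]]; d=max(e,key=np.linalg.norm); d=d/np.linalg.norm(d)*15
        w=onz(c,ce[i]+d,zt)-onz(c,ce[i]-d,zt)
        out.append((ce[i],st[i,4],np.arctan2(w[1],w[0])%np.pi,r[1]))
    return out
E
python3 - <<'E'
from h import *
import pickle
r=[]
for n,g in(("w1",[(262,137),(270,248),(382,246),(386,133)]),("w2",[(269,189),(278,281),(373,279),(376,187)])):
    c=cam("wrist",pickle.load(open(n+".pkl","rb"))); im=cv2.imread(f"pics/{n}.png")[:,:,::-1].copy()
    r.append((c,knobs(im,g,.1,c)))
P=[]
for i in range(4):
    x,e=tri(ray(r[0][0],r[0][1][i][0]),ray(r[1][0],r[1][1][i][0])); P.append(x)
    print("abcd"[i],x,"res",e,"yaw",r[0][1][i][2],r[1][1][i][2],"px",r[0][1][i][0],r[0][1][i][1],r[1][1][i][1],"onz",onz(r[0][0],r[0][1][i][0],.103),onz(r[1][0],r[1][1][i][0],.103))
P=np.array(P);print("sides",np.linalg.norm(P-np.roll(P,1,0),axis=1),"c",P.mean(0))
print(R.from_quat(state()["orientation"]).as_matrix())
E
```

```text
a [ 0.5899 -0.0931  0.1035] res 1.2786145444196692e-05 yaw 2.419009050820507 2.4183904031759766 px [259.0473 137.3514] 148 96 onz [ 0.5898 -0.093   0.103 ] [ 0.5897 -0.093   0.103 ]
b [ 0.4858 -0.1294  0.1049] res 3.070167508935854e-05 yaw 0.005431246598895824 0.02800973843402652 px [269.1078 251.7843] 102 69 onz [ 0.4848 -0.1293  0.103 ] [ 0.4845 -0.1295  0.103 ]
c [ 0.5231 -0.2323  0.1072] res 0.00011886427587646225 yaw 0.04836208269396858 0.07155390626428292 px [381.84 248.86] 100 62 onz [ 0.5214 -0.2339  0.103 ] [ 0.5208 -0.2337  0.103 ]
d [ 0.6265 -0.1972  0.1037] res 0.00013908912919906996 yaw 2.2986404458947955 2.293306363741118 px [385.9139 133.2318] 151 92 onz [ 0.6265 -0.1975  0.103 ] [ 0.6263 -0.1973  0.103 ]
sides [0.1104 0.1103 0.1095 0.1092] c [ 0.5563 -0.163   0.1048]
[[ 0.2954 -0.9553 -0.0158]
 [-0.9553 -0.2955  0.0049]
 [-0.0094  0.0136 -0.9999]]
```

```bash
cat >> h.py <<'E'
C=np.array([.5555,-.1634]); r_=.055*np.array([[np.cos(.333),-np.sin(.333)],[np.sin(.333),np.cos(.333)]])
KN={k:C+r_@np.array(v) for k,v in dict(a=(1,1),b=(-1,1),c=(-1,-1),d=(1,-1)).items()}
def plan(xyz,yaw,n=None):
    s=state(); M=R.from_quat(s["orientation"]); Mt=R.from_euler("z",yaw)*R.from_matrix(np.diag([1,-1,-1]))
    w=(M.inv()*Mt).as_rotvec(); D=np.asarray(xyz)-s["tcp_pos"]
    n=n or int(np.ceil(max(np.abs(w).max()/.098,np.linalg.norm(D)/.035,1)))
    print("tcp",s["tcp_pos"],"q6",s["joint_positions"][5],"t",s["clock"],"wt",s["wrist_torque"],"f",s["force"],"gw",s["gripper_width"])
    print("rows",n,"dr",(w/n/.1).round(2))
    print([ (( (M*R.from_rotvec(w*i/n)).inv().apply(D/n))/.04).round(2).tolist() for i in range(n)])
def yaw():
    x=R.from_quat(state()["orientation"]).as_matrix()[:,0]; return np.arctan2(x[1],x[0])
E
python3 -c "
from h import *
print(KN)
plan([*KN['a'],.15],.848)"
```

```text
{'a': array([ 0.5895, -0.0934]), 'b': array([ 0.4855, -0.1294]), 'c': array([ 0.5215, -0.2334]), 'd': array([ 0.6255, -0.1974])}
tcp [ 0.6156 -0.1421  0.2711] q6 2.614309952284835 t 1.85 wt [ 0.0055 -0.0565 -0.0008] f [-0.1268  0.4867 -0.1627] gw 0.08571123302624395
rows 22 dr [-0.    0.01 -0.96]
[[-0.06, 0.01, 0.14], [-0.06, 0.0, 0.14], [-0.06, -0.0, 0.14], [-0.06, -0.01, 0.14], [-0.06, -0.01, 0.14], [-0.06, -0.02, 0.14], [-0.06, -0.02, 0.14], [-0.05, -0.03, 0.14], [-0.05, -0.04, 0.14], [-0.05, -0.04, 0.14], [-0.04, -0.04, 0.14], [-0.04, -0.05, 0.14], [-0.03, -0.05, 0.14], [-0.03, -0.06, 0.14], [-0.02, -0.06, 0.14], [-0.02, -0.06, 0.14], [-0.01, -0.06, 0.14], [-0.01, -0.06, 0.14], [-0.0, -0.06, 0.14], [0.0, -0.06, 0.14], [0.01, -0.06, 0.14], [0.02, -0.06, 0.14]]
```

{"api": "servo_tool", "payload": {
  "dr": [
    [0, 0.01, -1],
    [0, 0.01, -1],
    [0, 0.01, -1],
    [0, 0.01, -1],
    [0, 0.01, -1]
  ],
  "translation": [
    [-0.06, 0, 0.14],
    [-0.06, 0, 0.14],
    [-0.06, 0, 0.14],
    [-0.06, -0.01, 0.14],
    [-0.06, -0.01, 0.14]
  ],
  "gripper": [120, 120, 120, 120, 120]
}}

```text
clock: 2.35
tcp_pos: [0.6028, -0.1369, 0.2419]
orientation: [0.929, -0.371, -0.007, 0.003]
force: [-0.1, -0.8, 0.4]
gripper_width: 0.0451
```

{"api": "servo_tool", "payload": {
  "dr": [
    [0, 0.01, -1],
    [0, 0.01, -1],
    [0, 0.01, -1],
    [0, 0.01, -1],
    [0, 0.01, -1]
  ],
  "translation": [
    [-0.06, -0.02, 0.14],
    [-0.06, -0.02, 0.14],
    [-0.05, -0.03, 0.14],
    [-0.05, -0.04, 0.14],
    [-0.05, -0.04, 0.14]
  ],
  "gripper": [120, 120, 120, 120, 120]
}}

```text
clock: 2.85
tcp_pos: [0.5864, -0.1319, 0.2122]
orientation: [0.992, -0.123, -0.008, 0.003]
force: [0.9, -0.0, -0.2]
gripper_width: 0.0455
```

{"api": "servo_tool", "payload": {
  "dr": [
    [0, 0.01, -1],
    [0, 0.01, -1],
    [0, 0.01, -1],
    [0, 0.01, -1],
    [0, 0.01, -1]
  ],
  "translation": [
    [-0.04, -0.04, 0.14],
    [-0.04, -0.05, 0.14],
    [-0.03, -0.05, 0.14],
    [-0.03, -0.06, 0.14],
    [-0.02, -0.06, 0.14]
  ],
  "gripper": [120, 120, 120, 120, 120]
}}

```text
clock: 3.35
tcp_pos: [0.5698, -0.1269, 0.1824]
orientation: [0.991, 0.133, -0.008, 0.002]
force: [-0.3, -0.2, 0.9]
gripper_width: 0.0453
```

{"api": "servo_tool", "payload": {
  "dr": [
    [0, 0.01, -1],
    [0, 0.01, -1],
    [0, 0.01, -1],
    [0, 0.01, -1],
    [0, 0.01, -1]
  ],
  "translation": [
    [-0.02, -0.06, 0.14],
    [-0.01, -0.06, 0.14],
    [-0.01, -0.06, 0.14],
    [0, -0.06, 0.14],
    [0, -0.06, 0.14]
  ],
  "gripper": [120, 120, 120, 120, 120]
}}

```text
clock: 3.85
tcp_pos: [0.5523, -0.1224, 0.1526]
orientation: [0.925, 0.38, -0.007, -0.001]
force: [-0.2, 0.4, -0.4]
gripper_width: 0.0453
```

```bash
python3 -c "
from h import *
plan([*KN['a'],.115],.848)"
```

```text
tcp [ 0.5523 -0.1224  0.1526] q6 0.5774498309516843 t 3.85 wt [-0.0168 -0.0182  0.0469] f [-0.2069  0.3974 -0.3763] gw 0.04528670140504225
rows 2 dr [-0.04  0.07 -0.34]
[[0.59, 0.07, 0.46], [0.59, 0.09, 0.47]]
```

{"api": "servo_tool", "payload": {
  "dr": [
    [-0.04, 0.07, -0.34],
    [-0.04, 0.07, -0.34],
    [0, 0, 0]
  ],
  "translation": [
    [0.59, 0.07, 0.4],
    [0.59, 0.09, 0.4],
    [0, 0, 0]
  ],
  "gripper": [120, 120, 120]
}}

```text
clock: 4.15
tcp_pos: [0.5842, -0.0965, 0.1189]
orientation: [0.912, 0.41, -0.0, 0.0]
force: [0.6, -0.7, 0.3]
gripper_width: 0.0453
```

```bash
python3 -c "
from h import *
plan([*KN['a'],.076],.848)"
```

```text
tcp [ 0.5842 -0.0965  0.1189] q6 0.5616852477384274 t 4.15 wt [-0.0252 -0.0244 -0.0049] f [ 0.6285 -0.6663  0.3251] gw 0.04528115465053831
rows 2 dr [ 0.    0.   -0.01]
[[0.07, 0.02, 0.54], [0.07, 0.02, 0.54]]
```

{"api": "servo_tool", "payload": {
  "dr": [
    [0, 0, 0],
    [0, 0, 0],
    [0, 0, 0]
  ],
  "translation": [
    [0.08, 0.02, 0.52],
    [0.06, 0.02, 0.52],
    [0, 0, 0]
  ],
  "gripper": [120, 120, 120]
}}

```text
clock: 4.45
tcp_pos: [0.5847, -0.0967, 0.0776]
orientation: [0.913, 0.408, -0.001, 0.001]
force: [0.4, -0.1, 0.5]
gripper_width: 0.045
```

```bash
python3 -c "
from h import *
plan([*KN['a'],.076],.848)
cv2.imwrite('pics/w3.png',eyes.get_image('wrist')[:,:,::-1])"
```

```text
tcp [ 0.5847 -0.0967  0.0776] q6 0.5671625683752441 t 4.45 wt [-0.0444  0.0426  0.0183] f [ 0.439  -0.0651  0.4882] gw 0.045007495949823374
rows 1 dr [ 0.01  0.03 -0.07]
[[0.14, 0.04, 0.04]]
```

View pics/w3.png

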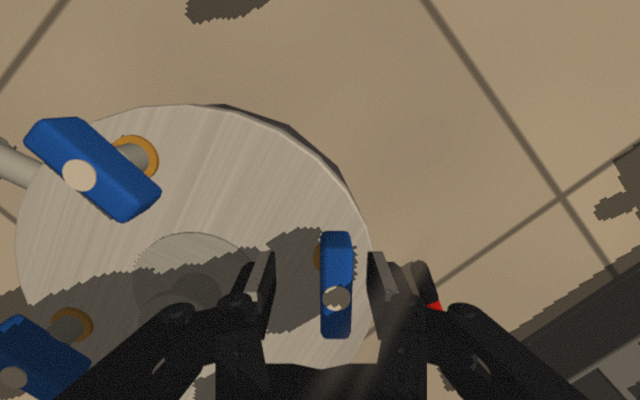

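Wrist view: bar a at column 336 stands between the pads (273 to 368), about 5 mm off centre, parallel to them. Correcting.

{"api": "servo_tool", "payload": {
  "dr": [
    [0, 0.02, -0.05]
  ],
  "translation": [
    [0.14, 0.04, 0.02]
  ],
  "gripper": [120]
}}

```text
clock: 4.6
tcp_pos: [0.5896, -0.0948, 0.0798]
orientation: [0.912, 0.41, 0.001, 0.001]
force: [-0.3, 0.1, -0.3]
gripper_width: 0.0453
```

{"api": "servo_tool", "payload": {
  "dr": [
    [0, 0, 0]
  ],
  "translation": [
    [0, 0, 0]
  ],
  "gripper": [120]
}}

```text
clock: 4.7
tcp_pos: [0.59, -0.0951, 0.081]
orientation: [0.912, 0.41, 0.001, 0.002]
force: [0.6, -0.1, 0.1]
gripper_width: 0.0455
```

{"api": "servo_tool", "payload": {
  "dr": [
    [0, 0, 0]
  ],
  "translation": [
    [0, 0, 0]
  ],
  "gripper": [120]
}}

```text
clock: 4.8
tcp_pos: [0.5904, -0.0954, 0.0822]
orientation: [0.912, 0.41, 0.002, 0.002]
force: [-0.4, 1.0, 0.4]
gripper_width: 0.0456
```

```bash
python3 -c "
from h import *
plan([*KN['a'],.076],.848)"
```

```text
tcp [ 0.5904 -0.0954  0.0822] q6 0.5673909987803515 t 4.8 wt [-0.0074  0.058   0.0096] f [-0.4192  1.0252  0.3852] gw 0.045568822308122196
rows 1 dr [ 0.06 -0.02 -0.04]
[[0.02, -0.05, 0.16]]
```

{"api": "servo_tool", "payload": {
  "dr": [
    [0.06, -0.02, -0.04],
    [0, 0, 0]
  ],
  "translation": [
    [0.02, -0.06, 0.17],
    [0, -0.01, 0.03]
  ],
  "gripper": [120, 120]
}}

```text
clock: 5.0
tcp_pos: [0.5896, -0.0931, 0.0753]
orientation: [0.911, 0.411, 0.001, 0.0]
force: [-0.2, 0.3, 0.5]
gripper_width: 0.0454
```

{"api": "servo_tool", "payload": {
  "dr": [
    [0, 0, 0],
    [0, 0, 0]
  ],
  "translation": [
    [0, 0, 0.03],
    [0, 0, 0.03]
  ],
  "gripper": [160, 255],
  "force": 30
}}

```text
clock: 5.2
tcp_pos: [0.5895, -0.0929, 0.0726]
orientation: [0.911, 0.412, 0.001, 0.0]
force: [1.0, 0.4, 1.3]
gripper_width: 0.0185
```

{"api": "servo_tool", "payload": {
  "dr": [
    [0, 0, 0],
    [0, 0, 0]
  ],
  "translation": [
    [0, 0, 0.02],
    [0, 0, 0.02]
  ],
  "gripper": [255, 255]
}}

```text
clock: 5.4
tcp_pos: [0.5899, -0.0925, 0.0722]
orientation: [0.911, 0.412, 0.001, 0.0]
force: [-3.4, -0.1, 7.7]
gripper_width: 0.0138
```

```bash
python3 -c "
from h import *
plan([*KN['a'],.076],.848);print(yaw())"
```

```text
tcp [ 0.5899 -0.0925  0.0722] q6 0.5661496869039 t 5.4 wt [-0.0091  0.7755 -0.015 ] f [-3.4185 -0.0984  7.7477] gw 0.013759918367745382
rows 1 dr [ 0.02 -0.02  0.01]
[[-0.02, 0.01, -0.09]]
0.848699763003657
```

{"api": "servo_tool", "payload": {
  "dr": [
    [0, 0, 0.6],
    [0, 0, 1],
    [0, 0, 1]
  ],
  "translation": [
    [-0.01, 0, -0.05],
    [0, 0, 0],
    [0, 0, 0]
  ],
  "gripper": [255, 255, 255]
}}

```text
clock: 5.7
tcp_pos: [0.5897, -0.0926, 0.072]
orientation: [0.958, 0.286, 0.001, 0.0]
force: [-1.1, 0.6, 3.7]
gripper_width: 0.0133
```

```bash
python3 -c "
from h import *
plan([*KN['a'],.076],.03);print(yaw())"
```

```text
tcp [ 0.5897 -0.0926  0.072 ] q6 0.8336324863031704 t 5.7 wt [0.0211 0.2864 0.0781] f [-1.0565  0.607   3.7003] gw 0.01333630761850471
rows 6 dr [ 0.   -0.    0.92]
[[-0.0, 0.0, -0.02], [-0.0, 0.0, -0.02], [-0.0, 0.0, -0.02], [-0.0, 0.0, -0.02], [-0.0, 0.0, -0.02], [-0.0, 0.0, -0.02]]
0.5810706234677644
```

{"api": "servo_tool", "payload": {
  "dr": [
    [0, 0, 1],
    [0, 0, 1],
    [0, 0, 1],
    [0, 0, 1],
    [0, 0, 1]
  ],
  "translation": [
    [0, 0, 0],
    [0, 0, 0],
    [0, 0, 0],
    [0, 0, 0],
    [0, 0, 0]
  ],
  "gripper": [255, 255, 255, 255, 255]
}}

```text
clock: 6.2
tcp_pos: [0.5894, -0.0927, 0.0713]
orientation: [1.0, 0.03, 0.0, 0.0]
force: [0.5, 0.2, 0.1]
gripper_width: 0.0137
```

```bash
python3 -c "
from h import *
plan([*KN['a'],.076],.03);print(yaw())"
```

```text
tcp [ 0.5894 -0.0927  0.0713] q6 1.3542228375003216 t 6.2 wt [ 0.0338 -0.0352  0.1189] f [0.4564 0.2048 0.0833] gw 0.013717643529288155
rows 1 dr [ 0.   -0.    0.31]
[[0.0, 0.02, -0.12]]
0.060731267313323074
```

{"api": "servo_tool", "payload": {
  "dr": [
    [0, 0, 0.3],
    [0, 0, 0],
    [0, 0, 0],
    [0, 0, 0],
    [0, 0, 0]
  ],
  "translation": [
    [0, 0, 0],
    [0, 0, 0],
    [0, 0, 0],
    [0, 0, -0.3],
    [0, 0, -0.9]
  ],
  "gripper": [255, 120, 120, 120, 120]
}}

```text
clock: 6.7
tcp_pos: [0.5861, -0.0922, 0.1155]
orientation: [1.0, 0.015, -0.005, -0.0]
force: [0.3, -0.4, -0.3]
gripper_width: 0.0453
```

```bash
python3 -c "
from h import *
plan([*KN['c'],.13],1.631)"
```

```text
tcp [ 0.5861 -0.0922  0.1155] q6 1.3851338876876593 t 6.7 wt [ 0.0105 -0.0177  0.0114] f [ 0.2613 -0.3906 -0.3131] gw 0.04525022617023302
rows 17 dr [-0.01  0.   -0.94]
[[-0.1, 0.2, -0.02], [-0.12, 0.19, -0.02], [-0.14, 0.18, -0.02], [-0.15, 0.17, -0.02], [-0.17, 0.15, -0.02], [-0.18, 0.14, -0.02], [-0.2, 0.12, -0.02], [-0.21, 0.1, -0.02], [-0.21, 0.08, -0.02], [-0.22, 0.06, -0.02], [-0.23, 0.04, -0.02], [-0.23, 0.02, -0.02], [-0.23, -0.0, -0.02], [-0.23, -0.03, -0.02], [-0.22, -0.05, -0.02], [-0.22, -0.07, -0.02], [-0.21, -0.09, -0.02]]
```

{"api": "servo_tool", "payload": {
  "dr": [
    [0, 0, -1],
    [0, 0, -1],
    [0, 0, -1],
    [0, 0, -1],
    [0, 0, -1]
  ],
  "translation": [
    [-0.1, 0.2, -0.2],
    [-0.12, 0.19, -0.2],
    [-0.14, 0.18, -0.02],
    [-0.15, 0.17, -0.02],
    [-0.17, 0.15, -0.02]
  ],
  "gripper": [120, 120, 120, 120, 120]
}}

```text
clock: 7.2
tcp_pos: [0.5715, -0.1346, 0.1457]
orientation: [0.962, 0.273, 0.001, 0.001]
force: [0.4, 0.3, -0.1]
gripper_width: 0.0451
```

{"api": "servo_tool", "payload": {
  "dr": [
    [0, 0, -1],
    [0, 0, -1],
    [0, 0, -1],
    [0, 0, -1],
    [0, 0, -1]
  ],
  "translation": [
    [-0.18, 0.14, -0.02],
    [-0.2, 0.12, -0.02],
    [-0.21, 0.1, -0.02],
    [-0.22, 0.08, -0.02],
    [-0.22, 0.05, -0.02]
  ],
  "gripper": [120, 120, 120, 120, 120]
}}

```text
clock: 7.7
tcp_pos: [0.5551, -0.1798, 0.1556]
orientation: [0.858, 0.513, 0.002, 0.003]
force: [0.7, 0.2, -1.5]
gripper_width: 0.0451
```

{"api": "servo_tool", "payload": {
  "dr": [
    [0, 0, -1],
    [0, 0, -1],
    [0, 0, -1],
    [0, 0, -1]
  ],
  "translation": [
    [-0.23, 0.03, -0.02],
    [-0.23, 0, -0.02],
    [-0.23, -0.02, -0.02],
    [-0.22, -0.04, -0.02]
  ],
  "gripper": [120, 120, 120, 120]
}}

```text
clock: 8.1
tcp_pos: [0.5416, -0.2156, 0.1634]
orientation: [0.732, 0.681, 0.002, 0.005]
force: [0.1, 0.9, -0.5]
gripper_width: 0.0452
```

```bash
python3 -c "
from h import *
plan([*KN['c'],.12],1.631)"
```

```text
tcp [ 0.5416 -0.2156  0.1634] q6 -0.305696260314958 t 8.1 wt [-0.0062  0.0216  0.0022] f [ 0.1349  0.8595 -0.5165] gw 0.04520176500541119
rows 2 dr [ 0.05  0.02 -0.67]
[[-0.24, -0.24, 0.54], [-0.22, -0.25, 0.54]]
```

{"api": "servo_tool", "payload": {
  "dr": [
    [0.04, 0.02, -0.67],
    [0.04, 0.02, -0.67],
    [0, 0, 0]
  ],
  "translation": [
    [-0.24, -0.25, 0.54],
    [-0.22, -0.25, 0.54],
    [0, 0, 0]
  ],
  "gripper": [120, 120, 120]
}}

```text
clock: 8.4
tcp_pos: [0.5219, -0.2354, 0.1232]
orientation: [0.683, 0.731, 0.002, 0.004]
force: [0.5, 1.2, -0.0]
gripper_width: 0.0453
```

```bash
python3 -c "
from h import *
plan([*KN['c'],.074],1.631)"
```

```text
tcp [ 0.5219 -0.2354  0.1232] q6 -0.4924761428683136 t 8.4 wt [ 0.0687  0.0092 -0.0836] f [ 0.5461  1.1802 -0.0041] gw 0.04532829627489277
rows 2 dr [0.04 0.02 0.04]
[[0.03, -0.01, 0.61], [0.03, -0.01, 0.61]]
```

{"api": "servo_tool", "payload": {
  "dr": [
    [0.04, 0.02, 0.04],
    [0.04, 0.02, 0.04],
    [0, 0, 0]
  ],
  "translation": [
    [0.03, -0.01, 0.6],
    [0.03, -0.01, 0.55],
    [0, 0, 0]
  ],
  "gripper": [120, 120, 120]
}}

```text
clock: 8.7
tcp_pos: [0.5236, -0.2335, 0.0811]
orientation: [0.687, 0.726, 0.001, 0.002]
force: [0.1, -0.6, -0.2]
gripper_width: 0.045
```

```bash
python3 -c "
from h import *
plan([*KN['c'],.074],1.631)"
```

```text
tcp [ 0.5236 -0.2335  0.0811] q6 -0.4753515650130422 t 8.7 wt [0.0239 0.0585 0.0341] f [ 0.1249 -0.5769 -0.157 ] gw 0.044989043493807675
rows 1 dr [ 0.04  0.01 -0.05]
[[0.01, -0.05, 0.18]]
```

{"api": "servo_tool", "payload": {
  "dr": [
    [0.04, 0.01, -0.05],
    [0, 0, 0],
    [0, 0, 0],
    [0, 0, 0],
    [0, 0, 0]
  ],
  "translation": [
    [0.01, -0.05, 0.18],
    [0, 0, 0],
    [0, 0, 0],
    [0, 0, 0],
    [0, 0, 0]
  ],
  "gripper": [120, 160, 255, 255, 255]
}}

```text
clock: 9.2
tcp_pos: [0.5238, -0.2321, 0.0783]
orientation: [0.685, 0.728, 0.002, 0.002]
force: [1.4, -1.2, -6.0]
gripper_width: 0.0135
```

```bash
python3 -c "
from h import *
plan([*KN['c'],.074],1.631);print(yaw())"
```

```text
tcp [ 0.5238 -0.2321  0.0783] q6 -0.479028414991652 t 9.2 wt [-0.3167 -0.2436 -0.0074] f [ 1.3808 -1.1796 -6.0121] gw 0.013486941711720943
rows 1 dr [0.05 0.   0.01]
[[-0.03, -0.06, 0.11]]
1.6315999283624427
```

{"api": "servo_tool", "payload": {
  "dr": [
    [0, 0, 0.6],
    [0, 0, 1],
    [0, 0, 1],
    [0, 0, 1]
  ],
  "translation": [
    [0, -0.05, 0.08],
    [0, 0, 0.03],
    [0, 0, 0.03],
    [0, 0, 0.03]
  ],
  "gripper": [255, 255, 255, 255]
}}

```text
clock: 9.6
tcp_pos: [0.5237, -0.233, 0.0775]
orientation: [0.808, 0.589, 0.004, 0.005]
force: [-1.9, 0.8, 2.5]
gripper_width: 0.0133
```

```bash
python3 -c "
from h import *
plan([*KN['c'],.074],.81);print(yaw())"
```

```text
tcp [ 0.5237 -0.233   0.0775] q6 -0.1080240267275447 t 9.6 wt [0.3058 0.5287 0.0453] f [-1.9229  0.7524  2.4682] gw 0.013264136068843135
rows 5 dr [ 0.02 -0.01  0.9 ]
[[-0.01, -0.01, 0.02], [-0.01, -0.01, 0.02], [-0.01, -0.01, 0.02], [-0.01, -0.01, 0.02], [-0.01, -0.01, 0.02]]
1.2594319002750838
```

{"api": "servo_tool", "payload": {
  "dr": [
    [0, 0, 0.9],
    [0, 0, 0.9],
    [0, 0, 0.9],
    [0, 0, 0.9],
    [0, 0, 0.8]
  ],
  "translation": [
    [0, 0, 0],
    [0, 0, 0],
    [0, 0, 0],
    [0, 0, 0],
    [0, 0, 0]
  ],
  "gripper": [255, 255, 255, 255, 255]
}}

```text
clock: 10.1
tcp_pos: [0.5231, -0.2338, 0.077]
orientation: [0.921, 0.389, 0.003, 0.004]
force: [0.1, 1.1, -3.7]
gripper_width: 0.0134
```

```bash
python3 -c "
from h import *
plan([*KN['c'],.074],.81);print(yaw())"
```

```text
tcp [ 0.5231 -0.2338  0.077 ] q6 0.3509938413996413 t 10.1 wt [0.118  0.0884 0.1164] f [ 0.0589  1.0834 -3.6741] gw 0.013383033422798195
rows 1 dr [ 0.1  -0.03 -0.1 ]
[[-0.02, -0.04, 0.07]]
0.8000400910202976
```

{"api": "servo_tool", "payload": {
  "dr": [
    [0, 0, 0],
    [0, 0, 0],
    [0, 0, 0],
    [0, 0, 0]
  ],
  "translation": [
    [0, 0, 0],
    [0, 0, 0],
    [0, 0, -0.3],
    [0, 0, -0.9]
  ],
  "gripper": [120, 120, 120, 120]
}}

```text
clock: 10.5
tcp_pos: [0.5208, -0.2335, 0.1236]
orientation: [0.92, 0.391, 0.001, 0.003]
force: [0.9, 0.5, 0.1]
gripper_width: 0.0457
```

```bash
python3 -c "
from h import *
plan([*KN['b'],.12],1.586);print(yaw())"
```

```text
tcp [ 0.5208 -0.2335  0.1236] q6 0.3472828620561818 t 10.5 wt [ 0.0302 -0.0111  0.0106] f [0.8644 0.5197 0.1084] gw 0.04568445709971164
rows 8 dr [ 0.01  0.   -0.98]
[[0.16, -0.31, 0.01], [0.19, -0.29, 0.01], [0.21, -0.27, 0.01], [0.24, -0.25, 0.01], [0.26, -0.22, 0.01], [0.28, -0.2, 0.01], [0.3, -0.17, 0.01], [0.32, -0.14, 0.01]]
0.8033994874062618
```

{"api": "servo_tool", "payload": {
  "dr": [
    [0, 0, -1],
    [0, 0, -1],
    [0, 0, -1],
    [0, 0, -1]
  ],
  "translation": [
    [0.16, -0.31, 0],
    [0.19, -0.29, 0],
    [0.21, -0.27, 0],
    [0.24, -0.25, 0.02]
  ],
  "gripper": [120, 120, 120, 120]
}}

```text
clock: 10.9
tcp_pos: [0.5068, -0.1836, 0.1337]
orientation: [0.82, 0.573, 0.004, 0.01]
force: [0.3, 0.1, 0.4]
gripper_width: 0.0454
```

{"api": "servo_tool", "payload": {
  "dr": [
    [0, 0, -0.95],
    [0, 0, -0.95],
    [0, 0, -0.95],
    [0, 0, -0.95]
  ],
  "translation": [
    [0.26, -0.22, 0.02],
    [0.28, -0.2, 0.02],
    [0.3, -0.17, 0.02],
    [0.32, -0.14, 0.02]
  ],
  "gripper": [120, 120, 120, 120]
}}

```text
clock: 11.3
tcp_pos: [0.4885, -0.1311, 0.1357]
orientation: [0.689, 0.724, 0.004, 0.015]
force: [0.0, -0.2, -0.2]
gripper_width: 0.0453
```

```bash
python3 -c "
from h import *
plan([*KN['b'],.115],1.586);print(yaw())"
```

```text
tcp [ 0.4885 -0.1311  0.1357] q6 -0.3072047231497007 t 11.3 wt [ 0.0049  0.0335 -0.002 ] f [ 0.0112 -0.2034 -0.1658] gw 0.04528630811921231
rows 1 dr [0.26 0.16 0.34]
[[0.06, -0.08, 0.51]]
1.620048423839287
```

{"api": "servo_tool", "payload": {
  "dr": [
    [0.26, 0.16, 0.34],
    [0, 0, 0]
  ],
  "translation": [
    [0.06, -0.08, 0.5],
    [0, 0, 0]
  ],
  "gripper": [120, 120]
}}

```text
clock: 11.5
tcp_pos: [0.4859, -0.1283, 0.1173]
orientation: [0.701, 0.713, 0.0, 0.001]
force: [0.1, 0.6, 0.2]
gripper_width: 0.0448
```

```bash
python3 -c "
from h import *
plan([*KN['b'],.074],1.586);print(yaw())
s=state();im=eyes.get_image('wrist');c=cam('wrist',s);g=proj(c,[*KN['b'],.104]);print(g)
for k in knobs(im,[g],.104,c,80): print(k,onz(c,k[0],.104))"
```

```text
tcp [ 0.4859 -0.1283  0.1173] q6 -0.27499458554594824 t 11.5 wt [ 0.0029  0.0049 -0.0056] f [0.1277 0.5507 0.1786] gw 0.04484438167615334
rows 2 dr [0.01 0.   0.01]
[[-0.01, -0.01, 0.54], [-0.01, -0.01, 0.54]]
1.5875446650406726
[320.9712 250.9259]
(array([319.0667, 260.2222]), np.int32(90), np.float64(0.01611225777859314), (82.0, 24.0)) [ 0.4912 -0.1303  0.104 ]
```

{"api": "servo_tool", "payload": {
  "dr": [
    [0, 0, 0],
    [0, 0, 0],
    [0, 0, 0]
  ],
  "translation": [
    [-0.02, -0.01, 0.55],
    [-0.02, -0.01, 0.55],
    [0, 0, 0]
  ],
  "gripper": [120, 120, 120]
}}

```text
clock: 11.85
tcp_pos: [0.4886, -0.1324, 0.0759]
orientation: [0.702, 0.712, 0.002, 0.004]
force: [-0.7, -0.1, 0.0]
gripper_width: 0.045
```

```bash
python3 -c "
from h import *
plan([*KN['b'],.074],1.586);print(yaw())"
```

```text
tcp [ 0.4886 -0.1324  0.0759] q6 -0.27853260091428805 t 11.85 wt [-0.0265  0.0955  0.0248] f [-0.7215 -0.1121  0.0245] gw 0.04504927090256925
rows 1 dr [ 0.08  0.03 -0.01]
[[0.08, -0.07, 0.05]]
1.5849727759934344
```

{"api": "servo_tool", "payload": {
  "dr": [
    [0.08, 0.03, 0],
    [0, 0, 0],
    [0, 0, 0],
    [0, 0, 0],
    [0, 0, 0]
  ],
  "translation": [
    [0.08, -0.08, 0.05],
    [0, 0, 0],
    [0, 0, 0],
    [0, 0, 0],
    [0, 0, 0]
  ],
  "gripper": [120, 160, 255, 255, 255]
}}

```text
clock: 12.35
tcp_pos: [0.4864, -0.1283, 0.0768]
orientation: [0.702, 0.712, 0.002, -0.001]
force: [2.1, -2.7, -7.2]
gripper_width: 0.0134
```

```bash
python3 -c "
from h import *
plan([*KN['b'],.074],.765);print(yaw())"
```

```text
tcp [ 0.4864 -0.1283  0.0768] q6 -0.27380955438709836 t 12.35 wt [-0.52   -0.2687  0.0115] f [ 2.11   -2.6804 -7.2194] gw 0.013414680582194293
rows 9 dr [ 0.   -0.    0.91]
[[-0.0, -0.0, 0.01], [-0.0, -0.0, 0.01], [-0.0, -0.0, 0.01], [-0.0, -0.0, 0.01], [-0.0, -0.0, 0.01], [-0.0, -0.0, 0.01], [-0.0, -0.0, 0.01], [-0.0, -0.0, 0.01], [-0.0, 0.0, 0.01]]
1.5842577647870377
```

{"api": "servo_tool", "payload": {
  "dr": [
    [0, 0, 0.5],
    [0, 0, 1],
    [0, 0, 1],
    [0, 0, 1],
    [0, 0, 1]
  ],
  "translation": [
    [0, 0, 0.05],
    [0, 0, 0.02],
    [0, 0, 0.02],
    [0, 0, 0.02],
    [0, 0, 0.02]
  ],
  "gripper": [255, 255, 255, 255, 255]
}}

```text
clock: 12.85
tcp_pos: [0.4863, -0.1288, 0.0758]
orientation: [0.848, 0.53, 0.002, 0.0]
force: [-1.5, 1.2, 1.0]
gripper_width: 0.0135
```

```bash
python3 -c "
from h import *
plan([*KN['b'],.074],.765);print(yaw())"
```

```text
tcp [ 0.4863 -0.1288  0.0758] q6 0.19254081282896163 t 12.85 wt [0.1148 0.3164 0.0303] f [-1.4505  1.1806  0.987 ] gw 0.013450035598193898
rows 4 dr [ 0.01 -0.01  0.88]
[[-0.01, -0.0, 0.01], [-0.01, -0.0, 0.01], [-0.01, -0.0, 0.01], [-0.01, -0.0, 0.01]]
1.1182704608442475
```

{"api": "servo_tool", "payload": {
  "dr": [
    [0, 0, 0.88],
    [0, 0, 0.88],
    [0, 0, 0.88],
    [0, 0, 0.85]
  ],
  "translation": [
    [0, 0, 0],
    [0, 0, 0],
    [0, 0, 0],
    [0, 0, 0]
  ],
  "gripper": [255, 255, 255, 255]
}}

```text
clock: 13.25
tcp_pos: [0.486, -0.129, 0.0754]
orientation: [0.93, 0.368, 0.001, 0.0]
force: [1.4, 0.8, -4.9]
gripper_width: 0.0132
```

```bash
python3 -c "
from h import *
plan([*KN['b'],.074],.765);print(yaw())"
```

```text
tcp [ 0.486  -0.129   0.0754] q6 0.5564252041905131 t 13.25 wt [ 0.0892 -0.1046  0.0569] f [ 1.3956  0.8016 -4.9331] gw 0.013155597919070169
rows 1 dr [ 0.02 -0.02 -0.11]
[[-0.02, -0.0, 0.04]]
0.754478352248387
```

{"api": "servo_tool", "payload": {
  "dr": [
    [0, 0, 0],
    [0, 0, 0],
    [0, 0, 0],
    [0, 0, 0]
  ],
  "translation": [
    [0, 0, 0],
    [0, 0, 0],
    [0, 0, -0.3],
    [0, 0, -0.9]
  ],
  "gripper": [120, 120, 120, 120]
}}

```text
clock: 13.65
tcp_pos: [0.484, -0.1288, 0.1227]
orientation: [0.929, 0.37, -0.001, -0.001]
force: [-0.4, 0.1, 0.8]
gripper_width: 0.0454
```

```bash
python3 -c "
from h import *
plan([*KN['d'],.12],.725);print(yaw())"
```

```text
tcp [ 0.484  -0.1288  0.1227] q6 0.5521567748420425 t 13.65 wt [-0.005  -0.0529 -0.0085] f [-0.3598  0.1424  0.7992] gw 0.045368448600289296
rows 5 dr [-0.    0.    0.07]
[[0.28, 0.74, 0.01], [0.28, 0.73, 0.01], [0.29, 0.73, 0.01], [0.29, 0.73, 0.01], [0.3, 0.73, 0.01]]
0.7585891742063258
```

{"api": "servo_tool", "payload": {
  "dr": [
    [0, 0, 0.07],
    [0, 0, 0.07],
    [0, 0, 0.07],
    [0, 0, 0.07],
    [0, 0, 0.07]
  ],
  "translation": [
    [0.28, 0.74, -0.05],
    [0.28, 0.73, 0],
    [0.29, 0.73, 0],
    [0.29, 0.72, 0],
    [0.28, 0.7, 0]
  ],
  "gripper": [120, 120, 120, 120, 120]
}}

```text
clock: 14.15
tcp_pos: [0.6303, -0.1989, 0.1405]
orientation: [0.934, 0.357, 0.005, 0.005]
force: [0.1, 0.5, 0.6]
gripper_width: 0.0451
```

```bash
python3 -c "
from h import *
plan([*KN['d'],.115],.725);print(yaw())"
```

```text
tcp [ 0.6303 -0.1989  0.1405] q6 0.5356974181832128 t 14.15 wt [0.0319 0.0147 0.0161] f [0.1079 0.4911 0.6026] gw 0.045067937062350266
rows 1 dr [ 0.12 -0.07  0.05]
[[-0.07, -0.12, 0.64]]
0.7296598410479378
```

{"api": "servo_tool", "payload": {
  "dr": [
    [0.12, -0.07, 0.05],
    [0, 0, 0]
  ],
  "translation": [
    [-0.07, -0.12, 0.6],
    [0, 0, 0]
  ],
  "gripper": [120, 120]
}}

```text
clock: 14.35
tcp_pos: [0.6297, -0.1996, 0.1181]
orientation: [0.935, 0.355, 0.002, 0.002]
force: [-1.1, -0.1, -0.7]
gripper_width: 0.0452
```

```bash
python3 -c "
from h import *
plan([*KN['d'],.074],.725);print(yaw())"
```

```text
tcp [ 0.6297 -0.1996  0.1181] q6 0.5385541681697058 t 14.35 wt [0.0227 0.0193 0.0537] f [-1.0885 -0.0571 -0.7238] gw 0.04520343521506924
rows 2 dr [ 0.02 -0.01  0.  ]
[[-0.02, -0.06, 0.55], [-0.02, -0.06, 0.55]]
0.7256094001279886
```

{"api": "servo_tool", "payload": {
  "dr": [
    [0.02, -0.01, 0],
    [0.02, -0.01, 0],
    [0, 0, 0]
  ],
  "translation": [
    [-0.02, -0.07, 0.55],
    [-0.02, -0.07, 0.55],
    [0, 0, 0]
  ],
  "gripper": [120, 120, 120]
}}

```text
clock: 14.65
tcp_pos: [0.6266, -0.1971, 0.0787]
orientation: [0.934, 0.356, 0.002, 0.002]
force: [-0.2, -0.3, -0.7]
gripper_width: 0.0449
```

```bash
python3 -c "
from h import *
plan([*KN['d'],.074],.725);print(yaw())"
```

```text
tcp [ 0.6266 -0.1971  0.0787] q6 0.5380903871201016 t 14.65 wt [0.0072 0.0627 0.0046] f [-0.2002 -0.3317 -0.7316] gw 0.044885779529246106
rows 1 dr [ 0.06 -0.03  0.03]
[[-0.03, -0.02, 0.12]]
0.7281603900756066
```

{"api": "servo_tool", "payload": {
  "dr": [
    [0.06, -0.03, 0.03],
    [0, 0, 0],
    [0, 0, 0],
    [0, 0, 0],
    [0, 0, 0]
  ],
  "translation": [
    [-0.03, -0.02, 0.12],
    [0, 0, 0],
    [0, 0, 0],
    [0, 0, 0],
    [0, 0, 0]
  ],
  "gripper": [120, 160, 255, 255, 255]
}}

```text
clock: 15.15
tcp_pos: [0.6267, -0.1975, 0.0795]
orientation: [0.935, 0.355, 0.002, 0.001]
force: [0.9, -0.1, -4.9]
gripper_width: 0.0134
```

```bash
python3 -c "
from h import *
plan([*KN['d'],.074],-.096);print(yaw())"
```

```text
tcp [ 0.6267 -0.1975  0.0795] q6 0.538918046642959 t 15.15 wt [-0.106  -0.1363 -0.0238] f [ 0.9114 -0.1207 -4.9345] gw 0.013418751862288232
rows 9 dr [ 0.   -0.01  0.91]
[[-0.0, -0.0, 0.02], [-0.0, -0.0, 0.02], [-0.0, -0.0, 0.02], [-0.0, -0.0, 0.02], [-0.0, -0.0, 0.02], [-0.0, -0.0, 0.02], [-0.0, -0.0, 0.02], [-0.0, -0.0, 0.02], [-0.0, -0.0, 0.02]]
0.7264322349060206
```

{"api": "servo_tool", "payload": {
  "dr": [
    [0, 0, 0.5],
    [0, 0, 1],
    [0, 0, 1],
    [0, 0, 1],
    [0, 0, 1]
  ],
  "translation": [
    [0, 0, 0.05],
    [0, 0, 0.02],
    [0, 0, 0.02],
    [0, 0, 0.02],
    [0, 0, 0.02]
  ],
  "gripper": [255, 255, 255, 255, 255]
}}

```text
clock: 15.65
tcp_pos: [0.626, -0.1979, 0.0786]
orientation: [0.992, 0.13, 0.003, 0.002]
force: [-1.5, 1.7, 1.0]
gripper_width: 0.0134
```

```bash
python3 -c "
from h import *
plan([*KN['d'],.074],-.096);print(yaw())"
```

```text
tcp [ 0.626  -0.1979  0.0786] q6 1.0046937959269144 t 15.65 wt [0.1154 0.3942 0.1118] f [-1.4888  1.7079  1.0253] gw 0.01337770789329241
rows 4 dr [ 0.01 -0.01  0.89]
[[-0.0, -0.0, 0.03], [-0.0, -0.0, 0.03], [-0.0, -0.0, 0.03], [-0.0, -0.0, 0.03]]
0.26052896204807163
```

{"api": "servo_tool", "payload": {
  "dr": [
    [0, 0, 0.88],
    [0, 0, 0.88],
    [0, 0, 0.88],
    [0, 0, 0.85]
  ],
  "translation": [
    [0, 0, 0],
    [0, 0, 0],
    [0, 0, 0],
    [0, 0, 0]
  ],
  "gripper": [255, 255, 255, 255]
}}

```text
clock: 16.05
tcp_pos: [0.6253, -0.198, 0.0782]
orientation: [0.999, -0.052, 0.002, 0.002]
force: [0.8, -0.1, -2.6]
gripper_width: 0.0135
```

```bash
python3 -c "
from h import *
plan([*KN['d'],.074],-.096);print(yaw())"
```

```text
tcp [ 0.6253 -0.198   0.0782] q6 1.368200292767 t 16.05 wt [ 0.0032 -0.0235  0.025 ] f [ 0.8384 -0.1351 -2.6345] gw 0.013505986729531527
rows 1 dr [ 0.03 -0.04 -0.07]
[[0.0, -0.02, 0.1]]
-0.10305994483705137
```

{"api": "servo_tool", "payload": {
  "dr": [
    [0, 0, 0],
    [0, 0, 0],
    [0, 0, 0],
    [0, 0, 0],
    [0, 0, 0]
  ],
  "translation": [
    [0, 0, 0],
    [0, 0, 0],
    [0, 0, -0.3],
    [0, 0, -0.9],
    [0, 0, -0.4]
  ],
  "gripper": [120, 120, 120, 120, 120]
}}

```text
clock: 16.55
tcp_pos: [0.6239, -0.1977, 0.1443]
orientation: [0.999, -0.049, 0.001, 0.002]
force: [0.7, -0.4, 0.4]
gripper_width: 0.0451
```

```bash
python3 -c "
from h import *
plan([*KN['a'],.12],.065);print(yaw())"
```

```text
tcp [ 0.6239 -0.1977  0.1443] q6 1.362766943170702 t 16.55 wt [ 0.0383 -0.0249  0.0238] f [ 0.7305 -0.3935  0.3585] gw 0.04514552428111212
rows 4 dr [ 0.01 -0.   -0.41]
[[-0.28, -0.63, 0.15], [-0.25, -0.64, 0.15], [-0.23, -0.65, 0.15], [-0.2, -0.66, 0.15]]
-0.09758585756698542
```

{"api": "servo_tool", "payload": {
  "dr": [
    [0, 0, -0.41],
    [0, 0, -0.41],
    [0, 0, -0.41],
    [0, 0, -0.41],
    [0, 0, 0]
  ],
  "translation": [
    [-0.28, -0.63, 0.15],
    [-0.25, -0.64, 0.15],
    [-0.23, -0.65, 0.15],
    [-0.2, -0.66, 0.15],
    [0, 0, 0.05]
  ],
  "gripper": [120, 120, 120, 120, 120]
}}

```text
clock: 17.05
tcp_pos: [0.5923, -0.0924, 0.1283]
orientation: [0.999, 0.038, 0.008, 0.004]
force: [0.5, -0.8, 0.6]
gripper_width: 0.0452
```

```bash
python3 -c "
from h import *
s=state();im=eyes.get_image('wrist');c=cam('wrist',s);g=proj(c,[*KN['a'],.104]);print(g)
for k in knobs(im,[g],.103,c,80): print(k,'jaw',(k[2]+np.pi/2)%np.pi)
cv2.imwrite('pics/w4.png',im[:,:,::-1])
plan([*KN['a'],.074],.065);print(yaw())"
```

```text
[313.6365 243.2093]
(array([315.1753, 242.8279]), np.int32(308), np.float64(1.6013569485199999), (23.112499237060547, 78.60066223144531)) jaw 0.03056062172510332
tcp [ 0.593  -0.0937  0.1285] q6 1.3420386077312725 t 17.1 wt [-0.0474 -0.0456  0.031 ] f [ 0.1602  0.3863 -0.1392] gw 0.04505947805016422
rows 2 dr [ 0.05 -0.08  0.05]
[[-0.05, -0.01, 0.68], [-0.05, -0.01, 0.68]]
0.0747433151712699
```

View pics/w4.png

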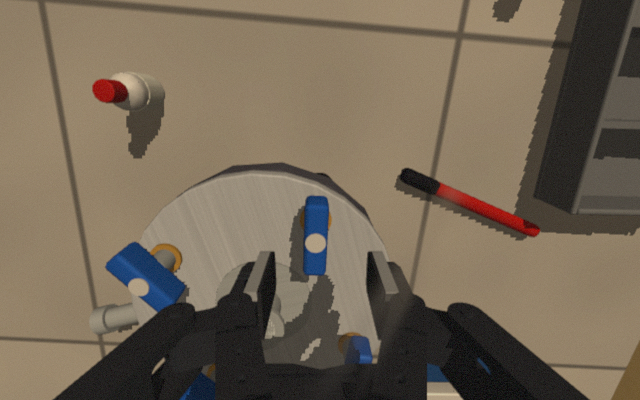

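View w4: bar a, now turned, lies between the pads with its cap at (315,243) against (314,243) predicted. Descending for round two.

{"api": "servo_tool", "payload": {
  "dr": [
    [0.05, -0.08, 0.15],
    [0.05, -0.08, 0.15],
    [0, 0, 0]
  ],
  "translation": [
    [-0.06, -0.01, 0.68],
    [-0.05, -0.01, 0.66],
    [0, 0, 0]
  ],
  "gripper": [120, 120, 120]
}}

```text
clock: 17.4
tcp_pos: [0.5923, -0.0954, 0.0781]
orientation: [1.0, 0.022, 0.004, 0.001]
force: [-0.5, 0.5, 0.1]
gripper_width: 0.0452
```

```bash
python3 -c "
from h import *
plan([*KN['a'],.073],.045);print(yaw())"
```

```text
tcp [ 0.5923 -0.0954  0.0781] q6 1.3670195069303057 t 17.4 wt [0.0152 0.0117 0.0255] f [-0.4754  0.5252  0.1112] gw 0.04523594157592526
rows 1 dr [ 0.01 -0.08 -0.01]
[[-0.07, -0.05, 0.13]]
0.04399760322413211
```

{"api": "servo_tool", "payload": {
  "dr": [
    [0.01, -0.08, 0],
    [0, 0, 0],
    [0, 0, 0],
    [0, 0, 0],
    [0, 0, 0]
  ],
  "translation": [
    [-0.07, -0.05, 0.13],
    [0, 0, 0],
    [0, 0, 0],
    [0, 0, 0],
    [0, 0, 0]
  ],
  "gripper": [120, 160, 255, 255, 255]
}}

```text
clock: 17.9
tcp_pos: [0.5896, -0.0954, 0.0766]
orientation: [1.0, 0.021, -0.0, 0.001]
force: [1.8, 0.4, -7.9]
gripper_width: 0.0136
```

{"api": "servo_tool", "payload": {
  "dr": [
    [0, 0, 0.5],
    [0, 0, 0.8],
    [0, 0, 0.8],
    [0, 0, 0.6]
  ],
  "translation": [
    [0, 0, 0.03],
    [0, 0, 0.02],
    [0, 0, 0.02],
    [0, 0, 0.02]
  ],
  "gripper": [255, 255, 255, 255]
}}

```text
clock: 18.3
tcp_pos: [0.5888, -0.0954, 0.0759]
orientation: [0.993, -0.118, 0.0, 0.001]
force: [-2.4, -0.5, 0.4]
gripper_width: 0.0133
```

```bash
python3 -c "
from h import *
plan([*KN['a'],.073],-.4);print(yaw())"
```

```text
tcp [ 0.5888 -0.0954  0.0759] q6 1.6468657490297465 t 18.3 wt [0.0932 0.4404 0.0147] f [-2.4111 -0.5179  0.4047] gw 0.01333133210345909
rows 2 dr [ 0.01 -0.    0.82]
[[0.0, -0.03, 0.04], [0.0, -0.03, 0.04]]
-0.2358963951577563
```

{"api": "servo_tool", "payload": {
  "dr": [
    [0, 0, 0.8],
    [0, 0, 0.8],
    [0, 0, 0.5]
  ],
  "translation": [
    [0, -0.02, 0.02],
    [0, -0.02, 0.02],
    [0, 0, 0.01]
  ],
  "gripper": [255, 255, 255]
}}

```text
clock: 18.6
tcp_pos: [0.5881, -0.0951, 0.0757]
orientation: [0.974, -0.226, -0.0, 0.002]
force: [-1.4, 1.8, -3.6]
gripper_width: 0.0134
```

```bash
cat > q.py <<'E'
from h import *
s=state(); print("yaw",round(yaw(),3),"q6",s["joint_positions"][5],"wt",s["wrist_torque"],"tau6",s["tau"][5],"f",s["force"],s["tcp_pos"],s["clock"])
E
python3 q.py
```

```text
yaw -0.455 q6 1.867892189593418 wt [0.3685 0.1429 0.1026] tau6 -0.29134604148566723 f [-1.3768  1.8498 -3.5549] [ 0.5881 -0.0951  0.0757] 18.6
```

{"api": "servo_tool", "payload": {
  "dr": [
    [0, 0, 0.5],
    [0, 0, 0.5],
    [0, 0, 0.4]
  ],
  "translation": [
    [0, -0.02, 0.01],
    [0, -0.02, 0.01],
    [0, -0.01, 0.01]
  ],
  "gripper": [255, 255, 255]
}}

```text
clock: 18.9
tcp_pos: [0.5877, -0.0949, 0.0755]
orientation: [0.955, -0.296, -0.0, 0.004]
force: [-2.3, -0.6, -0.8]
gripper_width: 0.0136
```

```bash
python3 q.py
```

```text
yaw -0.601 q6 2.016393032306111 wt [-0.0546  0.4359  0.2171] tau6 -0.1511220820248127 f [-2.3402 -0.5853 -0.8381] [ 0.5877 -0.0949  0.0755] 18.9
```

{"api": "servo_tool", "payload": {
  "dr": [
    [0, 0, 0.4]
  ],
  "translation": [
    [0, 0, 0.01]
  ],
  "gripper": [255]
}}

```text
clock: 19.0
tcp_pos: [0.5875, -0.0948, 0.0755]
orientation: [0.949, -0.316, -0.0, 0.004]
force: [0.1, 2.7, -1.5]
gripper_width: 0.0134
```

```bash
python3 q.py
```

```text
yaw -0.642 q6 2.0575096473210657 wt [0.4957 0.1547 0.1872] tau6 -0.2176842838525772 f [ 0.0916  2.6647 -1.5109] [ 0.5875 -0.0948  0.0755] 19.0
```

{"api": "servo_tool", "payload": {
  "dr": [
    [0, 0, 0.5]
  ],
  "translation": [
    [0, 0, 0.01]
  ],
  "gripper": [255]
}}

```text
clock: 19.1
tcp_pos: [0.5874, -0.0947, 0.0755]
orientation: [0.94, -0.34, -0.0, 0.004]
force: [-2.6, -0.5, -1.5]
gripper_width: 0.0135
```

```bash
python3 q.py
```

```text
yaw -0.694 q6 2.108651716619882 wt [0.0617 0.4449 0.3543] tau6 -0.2484334632754326 f [-2.5701 -0.5488 -1.4786] [ 0.5874 -0.0947  0.0755] 19.1
```

{"api": "servo_tool", "payload": {
  "dr": [
    [0, 0, 0.1]
  ],
  "translation": [
    [0, 0, 0]
  ],
  "gripper": [255]
}}

```text
clock: 19.2
tcp_pos: [0.5873, -0.0947, 0.0756]
orientation: [0.939, -0.345, -0.0, 0.004]
force: [-0.0, -0.5, -4.6]
gripper_width: 0.0131
```

```bash
python3 q.py
```

```text
yaw -0.703 q6 2.118583631912643 wt [ 0.0097 -0.0236  0.3754] tau6 0.5124979466199875 f [-0.025  -0.4817 -4.5677] [ 0.5873 -0.0947  0.0756] 19.2
```

{"api": "servo_tool", "payload": {
  "dr": [
    [0, 0, 0]
  ],
  "translation": [
    [0, 0, 0]
  ],
  "gripper": [255]
}}

```text
clock: 19.3
tcp_pos: [0.5873, -0.0947, 0.0756]
orientation: [0.939, -0.344, -0.0, 0.005]
force: [-0.2, -0.1, -4.5]
gripper_width: 0.0136
```

```bash
python3 q.py
```

```text
yaw -0.702 q6 2.1174169367346987 wt [-0.0094  0.0728  0.3469] tau6 0.4271986987441778 f [-0.2307 -0.0674 -4.4966] [ 0.5873 -0.0947  0.0756] 19.3
```

{"api": "servo_tool", "payload": {
  "dr": [
    [0, 0, 0],
    [0, 0, 0],
    [0, 0, 0],
    [0, 0, 0],
    [0, 0, 0]
  ],
  "translation": [
    [0, 0, 0],
    [0, 0, 0],
    [0, 0, -0.3],
    [0, 0, -0.9],
    [0, 0, -0.2]
  ],
  "gripper": [120, 120, 120, 120, 120]
}}

```text
clock: 19.8
tcp_pos: [0.5885, -0.0945, 0.1356]
orientation: [0.939, -0.343, 0.001, 0.004]
force: [0.4, -0.2, 0.4]
gripper_width: 0.0454
```

```bash
python3 -c "
from h import *
plan([*KN['c'],.12],.82,15);print(yaw())"
```

```text
tcp [ 0.5885 -0.0945  0.1356] q6 2.117164562056671 t 19.8 wt [ 0.02   -0.0464 -0.0003] f [ 0.3837 -0.1791  0.4313] gw 0.045414607938970925
rows 15 dr [ 0.01  0.   -1.01]
[[0.06, 0.25, 0.03], [0.04, 0.25, 0.03], [0.01, 0.26, 0.03], [-0.01, 0.26, 0.03], [-0.04, 0.25, 0.03], [-0.06, 0.25, 0.03], [-0.09, 0.24, 0.03], [-0.11, 0.23, 0.03], [-0.14, 0.22, 0.03], [-0.16, 0.2, 0.03], [-0.18, 0.19, 0.03], [-0.2, 0.17, 0.03], [-0.21, 0.15, 0.03], [-0.22, 0.12, 0.03], [-0.24, 0.1, 0.03]]
-0.7012637382932354
```

{"api": "servo_tool", "payload": {
  "dr": [
    [0, 0, -1],
    [0, 0, -1],
    [0, 0, -1],
    [0, 0, -1],
    [0, 0, -1]
  ],
  "translation": [
    [0.06, 0.25, 0.02],
    [0.04, 0.25, 0.02],
    [0.01, 0.26, 0.02],
    [-0.01, 0.26, 0.02],
    [-0.04, 0.25, 0.02]
  ],
  "gripper": [120, 120, 120, 120, 120]
}}

```text
clock: 20.3
tcp_pos: [0.5695, -0.1418, 0.1399]
orientation: [0.996, -0.09, 0.006, 0.005]
force: [0.3, -0.1, -0.0]
gripper_width: 0.0449
```

{"api": "servo_tool", "payload": {
  "dr": [
    [0, 0, -1],
    [0, 0, -1],
    [0, 0, -1],
    [0, 0, -1],
    [0, 0, -1]
  ],
  "translation": [
    [-0.06, 0.25, 0.02],
    [-0.09, 0.24, 0.02],
    [-0.11, 0.23, 0.02],
    [-0.14, 0.22, 0.02],
    [-0.16, 0.2, 0.02]
  ],
  "gripper": [120, 120, 120, 120, 120]
}}

```text
clock: 20.8
tcp_pos: [0.5489, -0.1911, 0.1409]
orientation: [0.985, 0.17, 0.007, 0.008]
force: [-0.1, -0.1, 0.4]
gripper_width: 0.0452
```

{"api": "servo_tool", "payload": {
  "dr": [
    [0, 0, -1],
    [0, 0, -1],
    [0, 0, -1],
    [0, 0, -1],
    [0, 0, -0.8]
  ],
  "translation": [
    [-0.18, 0.19, 0.03],
    [-0.2, 0.17, 0.03],
    [-0.21, 0.15, 0.03],
    [-0.22, 0.12, 0.03],
    [-0.24, 0.1, 0.03]
  ],
  "gripper": [120, 120, 120, 120, 120]
}}

```text
clock: 21.3
tcp_pos: [0.5288, -0.2412, 0.1398]
orientation: [0.912, 0.409, 0.007, 0.011]
force: [-0.1, 0.5, 0.1]
gripper_width: 0.0449
```

```bash
cat > k.py <<'E'
import sys; from h import *
n=sys.argv[1]; s=state();im=eyes.get_image('wrist');c=cam('wrist',s);g=proj(c,[*KN[n],.103])
k=knobs(im,[g],.103,c,80)[0]; print(g,k,'jaw',(k[2]+np.pi/2)%np.pi,onz(c,k[0],.103))
plan([*KN[n],float(sys.argv[2])],float(sys.argv[3]))
E
python3 k.py c .115 .82
```

```text
[322.6951 215.6707] (array([324.2736, 217.783 ]), np.int32(318), np.float64(2.3881548254435785), (22.254310607910156, 75.42478942871094)) jaw 0.8173584986486819 [ 0.5232 -0.2336  0.103 ]
tcp [ 0.5282 -0.2425  0.1397] q6 0.29816109100906024 t 21.35 wt [-0.0284  0.0465 -0.0034] f [-0.4287 -0.0238  0.3806] gw 0.045077128535650525
rows 1 dr [ 0.27 -0.03  0.25]
[[0.06, -0.29, 0.61]]
```

{"api": "servo_tool", "payload": {
  "dr": [
    [0.27, -0.03, 0.25],
    [0, 0, 0]
  ],
  "translation": [
    [0.08, -0.26, 0.6],
    [0, 0, 0]
  ],
  "gripper": [120, 120]
}}

```text
clock: 21.55
tcp_pos: [0.5236, -0.2343, 0.1169]
orientation: [0.918, 0.396, 0.001, 0.001]
force: [0.4, 1.1, -0.2]
gripper_width: 0.0451
```

```bash
echo 'KN["c"]=np.array([.5227,-.2335]); KN["a"]=np.array([.5888,-.0942])' >> h.py
python3 -c "
from h import *
plan([*KN['c'],.074],.817)"
```

```text
tcp [ 0.5236 -0.2343  0.1169] q6 0.3346217218073011 t 21.55 wt [ 0.0162  0.0619 -0.0447] f [ 0.3779  1.1376 -0.1725] gw 0.045102861335253444
rows 2 dr [ 0.01 -0.01 -0.01]
[[-0.0, -0.02, 0.54], [-0.0, -0.02, 0.54]]
```

{"api": "servo_tool", "payload": {
  "dr": [
    [0.01, -0.01, 0],
    [0.01, -0.01, 0],
    [0, 0, 0]
  ],
  "translation": [
    [0, -0.04, 0.55],
    [0, -0.04, 0.55],
    [0, -0.02, 0.02]
  ],
  "gripper": [120, 120, 120]
}}

```text
clock: 21.85
tcp_pos: [0.5235, -0.2323, 0.0754]
orientation: [0.918, 0.396, 0.002, 0.003]
force: [0.0, 0.1, 0.2]
gripper_width: 0.0454
```

{"api": "servo_tool", "payload": {
  "dr": [
    [0, 0, 0],
    [0, 0, 0],
    [0, 0, 0],
    [0, 0, 0]
  ],
  "translation": [
    [0, -0.01, 0.02],
    [0, 0, 0.02],
    [0, 0, 0],
    [0, 0, 0]
  ],
  "gripper": [150, 255, 255, 255]
}}

```text
clock: 22.25
tcp_pos: [0.5233, -0.2337, 0.0774]
orientation: [0.919, 0.395, 0.001, 0.005]
force: [0.7, -0.4, -10.2]
gripper_width: 0.0132
```

```bash
python3 -c "
from h import *
plan([*KN['c'],.074],.817);print(yaw())"
```

```text
tcp [ 0.5233 -0.2337  0.0774] q6 0.34129666111040097 t 22.25 wt [ 0.1474 -0.5609 -0.0546] f [  0.6812  -0.3949 -10.2482] gw 0.013248736799636632
rows 1 dr [ 0.11  0.02 -0.05]
[[-0.01, -0.01, 0.08]]
0.8123649740786081
```

{"api": "servo_tool", "payload": {
  "dr": [
    [0.05, 0, 0.6],
    [0.05, 0, 0.9],
    [0, 0, 1],
    [0, 0, 1],
    [0, 0, 0.8]
  ],
  "translation": [
    [0, 0, 0.06],
    [0, 0, 0.02],
    [0, 0, 0.02],
    [0, 0, 0.02],
    [0, 0, 0.01]
  ],
  "gripper": [255, 255, 255, 255, 255]
}}

```text
clock: 22.75
tcp_pos: [0.5226, -0.2342, 0.0765]
orientation: [0.983, 0.182, -0.0, 0.002]
force: [-1.2, -0.3, -5.2]
gripper_width: 0.0134
```

```bash
python3 q.py
```

```text
yaw 0.366 q6 0.7851131003133517 wt [-0.1142  0.1208  0.1032] tau6 -0.6758588925004005 f [-1.1731 -0.3441 -5.1795] [ 0.5226 -0.2342  0.0765] 22.75
```

{"api": "servo_tool", "payload": {
  "dr": [
    [0, 0, 0.6],
    [0, 0, 0.6],
    [0, 0, 0.6]
  ],
  "translation": [
    [0, 0, 0.02],
    [0, 0, 0.02],
    [0, 0, 0.01]
  ],
  "gripper": [255, 255, 255]
}}

```text
clock: 23.05
tcp_pos: [0.5222, -0.2344, 0.0762]
orientation: [0.996, 0.089, -0.001, 0.002]
force: [-0.2, -0.8, -5.1]
gripper_width: 0.0136
```

```bash
python3 q.py
```

```text
yaw 0.178 q6 0.9731444664785264 wt [-0.0879  0.1014  0.064 ] tau6 -0.5637421645224094 f [-0.2488 -0.7708 -5.0963] [ 0.5222 -0.2344  0.0762] 23.05
```

{"api": "servo_tool", "payload": {
  "dr": [
    [0, 0, 0]
  ],
  "translation": [
    [0, 0, 0]
  ],
  "gripper": [255]
}}

```text
clock: 23.15
tcp_pos: [0.5221, -0.2344, 0.0763]
orientation: [0.996, 0.089, -0.001, 0.002]
force: [0.5, -0.5, -7.8]
gripper_width: 0.0139
```

```bash
python3 q.py
```

```text
yaw 0.177 q6 0.9734045120256236 wt [-0.2262 -0.2143  0.024 ] tau6 0.42690142057836056 f [ 0.4667 -0.481  -7.7979] [ 0.5221 -0.2344  0.0763] 23.15
```

{"api": "servo_tool", "payload": {
  "dr": [
    [0, 0, 0.5],
    [0, 0, 0.5],
    [0, 0, 0.5]
  ],
  "translation": [
    [0, 0, 0.04],
    [0, 0, 0.02],
    [0, 0, 0.01]
  ],
  "gripper": [255, 255, 255]
}}

```text
clock: 23.45
tcp_pos: [0.5218, -0.2345, 0.076]
orientation: [1.0, 0.014, -0.0, 0.002]
force: [0.4, -0.2, -5.0]
gripper_width: 0.0135
```

```bash
python3 q.py
```

```text
yaw 0.027 q6 1.123527225068301 wt [-0.1872  0.0889  0.1251] tau6 -0.4448574688285589 f [ 0.3516 -0.1638 -5.0384] [ 0.5218 -0.2345  0.076 ] 23.45
```

{"api": "servo_tool", "payload": {
  "dr": [
    [0, 0, 0]
  ],
  "translation": [
    [0, 0, 0]
  ],
  "gripper": [255]
}}

```text
clock: 23.55
tcp_pos: [0.5218, -0.2344, 0.0761]
orientation: [1.0, 0.014, -0.0, 0.002]
force: [0.3, -0.2, -8.2]
gripper_width: 0.0133
```

```bash
python3 q.py
```

```text
yaw 0.028 q6 1.1224235670564204 wt [-0.2374 -0.2176  0.0305] tau6 0.37401773035526276 f [ 0.3058 -0.2397 -8.2025] [ 0.5218 -0.2344  0.0761] 23.55
```

{"api": "servo_tool", "payload": {
  "dr": [
    [0, 0, 0.5],
    [0, 0, 0.5],
    [0, 0, 0.5]
  ],
  "translation": [
    [0, 0, 0.04],
    [0, 0, 0.02],
    [0, 0, 0.01]
  ],
  "gripper": [255, 255, 255]
}}

```text
clock: 23.85
tcp_pos: [0.5215, -0.2344, 0.0758]
orientation: [0.998, -0.06, 0.0, 0.003]
force: [-1.2, 0.1, -4.3]
gripper_width: 0.0136
```

```bash
python3 q.py
```

```text
yaw -0.119 q6 1.270110512972164 wt [-0.112   0.2028  0.1026] tau6 -0.43701739981770515 f [-1.2073  0.123  -4.2963] [ 0.5215 -0.2344  0.0758] 23.85
```

{"api": "servo_tool", "payload": {
  "dr": [
    [0, 0, 0]
  ],
  "translation": [
    [0, 0, 0]
  ],
  "gripper": [255]
}}

```text
clock: 23.95
tcp_pos: [0.5215, -0.2344, 0.0758]
orientation: [0.998, -0.059, 0.0, 0.003]
force: [-0.1, -0.4, -7.4]
gripper_width: 0.0136
```

```bash
python3 q.py
```

```text
yaw -0.118 q6 1.2683976805265627 wt [-0.235  -0.0821  0.036 ] tau6 0.37759870290756226 f [-0.1114 -0.4191 -7.3918] [ 0.5215 -0.2344  0.0758] 23.95
```

Still free (total 1.75 rad). Continue.

{"api": "servo_tool", "payload": {
  "dr": [
    [0, 0, 0.5],
    [0, 0, 0.5],
    [0, 0, 0.5]
  ],
  "translation": [
    [0, 0, 0.04],
    [0, 0, 0.02],
    [0, 0, 0.01]
  ],
  "gripper": [255, 255, 255]
}}

```text
clock: 24.25
tcp_pos: [0.5212, -0.2344, 0.0756]
orientation: [0.991, -0.131, 0.001, 0.003]
force: [-1.8, 0.8, -2.9]
gripper_width: 0.0137
```

```bash
python3 q.py
```

```text
yaw -0.263 q6 1.414213816183749 wt [-0.1033  0.4117  0.1745] tau6 -0.32847669906914234 f [-1.82    0.7992 -2.9296] [ 0.5212 -0.2344  0.0756] 24.25
```

{"api": "servo_tool", "payload": {
  "dr": [
    [0, 0, 0]
  ],
  "translation": [
    [0, 0, 0]
  ],
  "gripper": [255]
}}

```text
clock: 24.35
tcp_pos: [0.5212, -0.2343, 0.0757]
orientation: [0.991, -0.13, 0.001, 0.003]
force: [-0.2, -0.7, -7.0]
gripper_width: 0.0133
```

```bash
python3 q.py
```

```text
yaw -0.261 q6 1.411874036572981 wt [-0.1704  0.046   0.2367] tau6 0.5062066577374935 f [-0.2413 -0.6805 -6.966 ] [ 0.5212 -0.2343  0.0757] 24.35
```

{"api": "servo_tool", "payload": {
  "dr": [
    [0, 0, 0.5]
  ],
  "translation": [
    [0, 0, 0.02]
  ],
  "gripper": [255]
}}

```text
clock: 24.45
tcp_pos: [0.5211, -0.2344, 0.0754]
orientation: [0.988, -0.154, 0.001, 0.003]
force: [-5.1, -1.1, 3.5]
gripper_width: 0.0138
```

```bash
python3 q.py
```

```text
yaw -0.308 q6 1.4591839092685224 wt [-0.4029  1.1051  0.3365] tau6 -0.38268196396529675 f [-5.089  -1.0559  3.5376] [ 0.5211 -0.2344  0.0754] 24.45
```

{"api": "servo_tool", "payload": {
  "dr": [
    [0, 0, 0]
  ],
  "translation": [
    [0, 0, 0]
  ],
  "gripper": [255]
}}

```text
clock: 24.55
tcp_pos: [0.521, -0.2344, 0.0756]
orientation: [0.988, -0.152, 0.001, 0.003]
force: [-1.8, 0.1, -3.1]
gripper_width: 0.0136
```

```bash
python3 q.py
```

```text
yaw -0.306 q6 1.4564349284139977 wt [-0.1173  0.3719  0.2781] tau6 0.6255763582885265 f [-1.827   0.129  -3.0821] [ 0.521  -0.2344  0.0756] 24.55
```

{"api": "servo_tool", "payload": {
  "dr": [
    [0, 0, 0.2],
    [0, 0, 0],
    [0, 0, 0],
    [0, 0, 0],
    [0, 0, 0]
  ],
  "translation": [
    [0, 0, 0],
    [0, 0, 0],
    [0, 0, 0],
    [0, 0, -0.3],
    [0, 0, -0.9]
  ],
  "gripper": [255, 120, 120, 120, 120]
}}

```text
clock: 25.05
tcp_pos: [0.5204, -0.2333, 0.122]
orientation: [0.987, -0.16, -0.001, 0.002]
force: [0.4, -0.2, 0.2]
gripper_width: 0.0451
```

```bash
python3 -c "
from h import *
plan([*KN['b'],.12],.77,11);print(yaw())"
```

```text
tcp [ 0.5204 -0.2333  0.122 ] q6 1.4726620782283597 t 25.05 wt [ 0.0464 -0.0246 -0.0123] f [ 0.4184 -0.242   0.2319] gw 0.04510959196347808
rows 11 dr [ 0.    0.   -0.99]
[[-0.15, -0.2, 0.0], [-0.13, -0.21, 0.0], [-0.11, -0.22, 0.0], [-0.08, -0.23, 0.0], [-0.06, -0.24, 0.0], [-0.04, -0.25, 0.0], [-0.01, -0.25, 0.0], [0.01, -0.25, 0.0], [0.04, -0.25, 0.0], [0.06, -0.24, 0.0], [0.08, -0.23, 0.0]]
-0.32113640451787845
```

{"api": "servo_tool", "payload": {
  "dr": [
    [0, 0, -1],
    [0, 0, -1],
    [0, 0, -1],
    [0, 0, -1],
    [0, 0, -1]
  ],
  "translation": [
    [-0.15, -0.2, 0],
    [-0.13, -0.21, 0],
    [-0.11, -0.22, 0],
    [-0.08, -0.23, 0],
    [-0.06, -0.24, 0]
  ],
  "gripper": [120, 120, 120, 120, 120]
}}

```text
clock: 25.55
tcp_pos: [0.51, -0.1883, 0.1342]
orientation: [0.995, 0.099, 0.007, 0.005]
force: [0.3, 0.0, -0.5]
gripper_width: 0.0454
```

{"api": "servo_tool", "payload": {
  "dr": [
    [0, 0, -1],
    [0, 0, -1],
    [0, 0, -1],
    [0, 0, -1],
    [0, 0, -1]
  ],
  "translation": [
    [-0.04, -0.25, 0.02],
    [-0.01, -0.25, 0.02],
    [0.01, -0.25, 0.02],
    [0.04, -0.25, 0.02],
    [0.06, -0.24, 0.02]
  ],
  "gripper": [120, 120, 120, 120, 120]
}}

```text
clock: 26.05
tcp_pos: [0.4952, -0.1401, 0.1367]
orientation: [0.936, 0.353, 0.01, 0.01]
force: [-0.5, 0.6, 0.4]
gripper_width: 0.0449
```

{"api": "servo_tool", "payload": {
  "dr": [
    [0.1, 0, -0.6],
    [0.1, 0, 0]
  ],
  "translation": [
    [0.07, -0.2, 0.02],
    [0, 0, 0.02]
  ],
  "gripper": [120, 120]
}}

```text
clock: 26.25
tcp_pos: [0.4926, -0.131, 0.1378]
orientation: [0.924, 0.383, 0.007, 0.002]
force: [-0.3, -0.5, -0.3]
gripper_width: 0.045
```

```bash
python3 k.py b .115 .77
```

```text
[313.9745 224.8375] (array([315.4108, 226.707 ]), np.int32(314), np.float64(2.3531968003213453), (75.0, 22.0)) jaw 0.7824004735264487 [ 0.487  -0.1297  0.103 ]
tcp [ 0.493  -0.1316  0.1377] q6 0.5212970926510968 t 26.3 wt [-0.0195 -0.0466  0.0141] f [ 1.012  -0.0246  0.4928] gw 0.045314394822788005
rows 1 dr [ 0.08 -0.13  0.15]
[[-0.1, -0.18, 0.56]]
```

{"api": "servo_tool", "payload": {
  "dr": [
    [0.08, -0.13, 0.05],
    [0, 0, 0]
  ],
  "translation": [
    [-0.08, -0.16, 0.6],
    [0, 0, 0.02]
  ],
  "gripper": [120, 120]
}}

```text
clock: 26.5
tcp_pos: [0.4881, -0.1302, 0.1141]
orientation: [0.926, 0.379, 0.001, 0.001]
force: [-0.4, 0.2, 0.0]
gripper_width: 0.045
```

```bash
python3 -c "
from h import *
plan([.4863,-.1295,.074],.78)"
```

```text
tcp [ 0.4881 -0.1302  0.1141] q6 0.5340154946032754 t 26.5 wt [ 0.0201 -0.0028  0.0144] f [-0.3847  0.1989  0.0498] gw 0.04497460187723297
rows 2 dr [ 0.02 -0.   -0.02]
[[-0.01, -0.02, 0.5], [-0.01, -0.02, 0.5]]
```

{"api": "servo_tool", "payload": {
  "dr": [
    [0.02, 0, -0.02],
    [0.02, 0, -0.02],
    [0.02, 0, 0]
  ],
  "translation": [
    [-0.01, -0.03, 0.52],
    [-0.01, -0.04, 0.52],
    [0, -0.03, 0.02]
  ],
  "gripper": [120, 120, 120]
}}

```text
clock: 26.8
tcp_pos: [0.4878, -0.1297, 0.0742]
orientation: [0.925, 0.379, 0.002, 0.0]
force: [-0.6, -0.8, 0.6]
gripper_width: 0.0451
```

{"api": "servo_tool", "payload": {
  "dr": [
    [0, 0, 0],
    [0, 0, 0],
    [0, 0, 0],
    [0, 0, 0]
  ],
  "translation": [
    [0, -0.01, 0.03],
    [0, 0, 0.03],
    [0, 0, 0],
    [0, 0, 0]
  ],
  "gripper": [150, 255, 255, 255]
}}

```text
clock: 27.2
tcp_pos: [0.4883, -0.131, 0.0747]
orientation: [0.926, 0.378, 0.002, 0.001]
force: [0.9, -0.2, -8.3]
gripper_width: 0.0135
```

```bash
python3 -c "
from h import *
plan([.4863,-.1295,.074],.78);print(yaw())"
```

```text
tcp [ 0.4883 -0.131   0.0747] q6 0.5337052982718359 t 27.2 wt [ 0.0993 -0.3398 -0.0036] f [ 0.9243 -0.2494 -8.3225] gw 0.013495609330975659
rows 1 dr [ 0.04 -0.03 -0.05]
[[-0.01, -0.06, 0.02]]
0.7745982886746963
```

{"api": "servo_tool", "payload": {
  "dr": [
    [0.02, 0, 0.7],
    [0.02, 0, 1],
    [0, 0, 1],
    [0, 0, 1],
    [0, 0, 0.8]
  ],
  "translation": [
    [0, -0.04, 0.06],
    [0, 0, 0.02],
    [0, 0, 0.02],
    [0, 0, 0.02],
    [0, 0, 0.02]
  ],
  "gripper": [255, 255, 255, 255, 255]
}}

```text
clock: 27.7
tcp_pos: [0.4869, -0.132, 0.0736]
orientation: [0.988, 0.153, 0.002, 0.002]
force: [-3.8, -0.7, 2.1]
gripper_width: 0.0136
```

```bash
python3 q.py
```

```text
yaw 0.307 q6 1.0006197512042834 wt [-0.1046  0.6104  0.0588] tau6 -0.6865578889846802 f [-3.7892 -0.6614  2.076 ] [ 0.4869 -0.132   0.0736] 27.7
```

{"api": "servo_tool", "payload": {
  "dr": [
    [0, 0, 0.3],
    [0, 0, 0.3],
    [0, 0, 0]
  ],
  "translation": [
    [0, 0, 0.02],
    [0, 0, 0.02],
    [0, 0, 0]
  ],
  "gripper": [255, 255, 255]
}}

```text
clock: 28.0
tcp_pos: [0.4866, -0.1321, 0.0738]
orientation: [0.993, 0.121, 0.002, 0.002]
force: [0.4, -0.5, -6.2]
gripper_width: 0.0136
```

```bash
python3 q.py
```

```text
yaw 0.243 q6 1.0644353022424682 wt [-0.2164 -0.0588  0.0656] tau6 0.23192568216472864 f [ 0.4105 -0.4949 -6.2074] [ 0.4866 -0.1321  0.0738] 28.0
```

{"api": "servo_tool", "payload": {
  "dr": [
    [0, 0, 0.5],
    [0, 0, 0.5],
    [0, 0, 0.5]
  ],
  "translation": [
    [0, -0.02, 0.03],
    [0, -0.02, 0.02],
    [0, -0.01, 0.01]
  ],
  "gripper": [255, 255, 255]
}}

```text
clock: 28.3
tcp_pos: [0.4861, -0.1322, 0.0734]
orientation: [0.999, 0.045, 0.002, 0.005]
force: [-1.8, -2.5, -1.4]
gripper_width: 0.0138
```

```bash
python3 q.py
```

```text
yaw 0.089 q6 1.220535631734086 wt [-0.2835  0.4659  0.0352] tau6 -0.4679780825972557 f [-1.8313 -2.4925 -1.404 ] [ 0.4861 -0.1322  0.0734] 28.3
```

{"api": "servo_tool", "payload": {
  "dr": [
    [0, 0, 0]
  ],
  "translation": [
    [0, 0, 0]
  ],
  "gripper": [255]
}}

```text
clock: 28.4
tcp_pos: [0.486, -0.1322, 0.0735]
orientation: [0.999, 0.045, 0.002, 0.005]
force: [-0.4, -0.0, -5.2]
gripper_width: 0.0134
```

```bash
python3 q.py
```

```text
yaw 0.089 q6 1.2200240570349148 wt [ 0.0082  0.0086 -0.0068] tau6 0.35513145849108696 f [-0.3929 -0.0444 -5.2202] [ 0.486  -0.1322  0.0735] 28.4
```

{"api": "servo_tool", "payload": {
  "dr": [
    [0, 0, 0.5],
    [0, 0, 0.5],
    [0, 0, 0.5]
  ],
  "translation": [
    [0, 0, 0.03],
    [0, 0, 0.02],
    [0, 0, 0.01]
  ],
  "gripper": [255, 255, 255]
}}

```text
clock: 28.7
tcp_pos: [0.4855, -0.1322, 0.0732]
orientation: [1.0, -0.03, 0.003, 0.004]
force: [-2.6, -0.8, -0.5]
gripper_width: 0.0134
```

```bash
python3 q.py
```

```text
yaw -0.06 q6 1.3691861495961999 wt [-0.1328  0.575   0.0486] tau6 -0.4518567491322756 f [-2.6469 -0.7768 -0.4984] [ 0.4855 -0.1322  0.0732] 28.7
```

{"api": "servo_tool", "payload": {
  "dr": [
    [0, 0, 0]
  ],
  "translation": [
    [0, 0, 0]
  ],
  "gripper": [255]
}}

```text
clock: 28.8
tcp_pos: [0.4854, -0.1322, 0.0733]
orientation: [1.0, -0.029, 0.003, 0.004]
force: [-1.3, -0.7, -3.4]
gripper_width: 0.0135
```

```bash
python3 q.py
```

```text
yaw -0.059 q6 1.3678677132094648 wt [-0.1537  0.1005  0.0064] tau6 0.35335544496774673 f [-1.3328 -0.6983 -3.3768] [ 0.4854 -0.1322  0.0733] 28.8
```

Free at 1.64 rad. Continue.

{"api": "servo_tool", "payload": {
  "dr": [
    [0, 0, 0.5],
    [0, 0, 0.5],
    [0, 0, 0.5]
  ],
  "translation": [
    [0, 0, 0.02],
    [0, 0, 0.01],
    [0, 0, 0.01]
  ],
  "gripper": [255, 255, 255]
}}

```text
clock: 29.1
tcp_pos: [0.4849, -0.1322, 0.0729]
orientation: [0.995, -0.103, 0.003, 0.004]
force: [-3.1, -0.4, 2.7]
gripper_width: 0.0134
```

```bash
python3 q.py
```

```text
yaw -0.205 q6 1.5147442823040285 wt [-0.1585  0.7653  0.24  ] tau6 -0.2836482971906662 f [-3.0913 -0.4138  2.667 ] [ 0.4849 -0.1322  0.0729] 29.1
```

{"api": "servo_tool", "payload": {
  "dr": [
    [0, 0, 0]
  ],
  "translation": [
    [0, 0, 0]
  ],
  "gripper": [255]
}}

```text
clock: 29.2
tcp_pos: [0.4849, -0.1321, 0.073]
orientation: [0.995, -0.101, 0.003, 0.004]
force: [-1.8, -0.2, -1.7]
gripper_width: 0.0133
```

```bash
python3 q.py
```

```text
yaw -0.203 q6 1.5125952542292191 wt [-0.1721  0.3439  0.1551] tau6 0.5424676090478897 f [-1.8472 -0.2353 -1.695 ] [ 0.4849 -0.1321  0.073 ] 29.2
```

{"api": "servo_tool", "payload": {
  "dr": [
    [0, 0, 0.6]
  ],
  "translation": [
    [0, 0, 0.01]
  ],
  "gripper": [255]
}}

```text
clock: 29.3
tcp_pos: [0.4847, -0.1321, 0.0728]
orientation: [0.991, -0.13, 0.003, 0.004]
force: [-4.2, 1.9, 5.3]
gripper_width: 0.0137
```

```bash
python3 q.py
```

```text
yaw -0.261 q6 1.5704350495904589 wt [0.2793 1.008  0.2126] tau6 -0.7213964872062206 f [-4.2316  1.9007  5.2551] [ 0.4847 -0.1321  0.0728] 29.3
```

{"api": "servo_tool", "payload": {
  "dr": [
    [0, 0, 0.1]
  ],
  "translation": [
    [0, 0, 0]
  ],
  "gripper": [255]
}}

```text
clock: 29.4
tcp_pos: [0.4846, -0.132, 0.073]
orientation: [0.991, -0.134, 0.003, 0.004]
force: [-2.7, -1.0, 0.9]
gripper_width: 0.0134
```

```bash
python3 q.py
```

```text
yaw -0.269 q6 1.5785324891269121 wt [-0.0632  0.5438  0.226 ] tau6 0.43961914256215096 f [-2.6929 -0.9585  0.8753] [ 0.4846 -0.132   0.073 ] 29.4
```

{"api": "servo_tool", "payload": {
  "dr": [
    [0, 0, 0.4]
  ],
  "translation": [
    [0, 0, 0]
  ],
  "gripper": [255]
}}

```text
clock: 29.5
tcp_pos: [0.4845, -0.132, 0.0729]
orientation: [0.988, -0.153, 0.002, 0.004]
force: [-3.8, -0.7, 0.6]
gripper_width: 0.0139
```

```bash
python3 q.py
```

```text
yaw -0.307 q6 1.6161007653311885 wt [-0.1279  0.7172  0.4678] tau6 -0.14032702893018723 f [-3.7705 -0.7492  0.5925] [ 0.4845 -0.132   0.0729] 29.5
```

{"api": "servo_tool", "payload": {
  "dr": [
    [0, 0, 0]
  ],
  "translation": [
    [0, 0, 0]
  ],
  "gripper": [255]
}}

```text
clock: 29.6
tcp_pos: [0.4845, -0.132, 0.073]
orientation: [0.988, -0.151, 0.002, 0.004]
force: [-2.2, -1.7, -0.3]
gripper_width: 0.0133
```

```bash
python3 q.py
```

```text
yaw -0.304 q6 1.61339414583309 wt [-0.141   0.5351  0.3937] tau6 0.6624587997794151 f [-2.1602 -1.6896 -0.3454] [ 0.4845 -0.132   0.073 ] 29.6
```

{"api": "servo_tool", "payload": {
  "dr": [
    [0, 0, 0],
    [0, 0, 0],
    [0, 0, 0],
    [0, 0, 0],
    [0, 0, 0]
  ],
  "translation": [
    [0, 0, 0],
    [0, 0, 0],
    [0, 0, -0.3],
    [0, 0, -0.9],
    [0, 0, -0.1]
  ],
  "gripper": [120, 120, 120, 120, 120]
}}

```text
clock: 30.1
tcp_pos: [0.4862, -0.1311, 0.1279]
orientation: [0.989, -0.149, 0.004, 0.003]
force: [0.5, 0.6, 0.5]
gripper_width: 0.0453
```

{"api": "servo_tool", "payload": {
  "dr": [
    [0, 0, -0.43],
    [0, 0, -0.43],
    [0, 0, -0.43],
    [0, 0, -0.43],
    [0, 0, -0.43]
  ],
  "translation": [
    [0.74, 0.1, 0],
    [0.74, 0.14, 0.03],
    [0.73, 0.18, 0.05],
    [0.71, 0.2, 0.06],
    [0.69, 0.23, 0.06]
  ],
  "gripper": [120, 120, 120, 120, 120]
}}

```text
clock: 30.6
tcp_pos: [0.6258, -0.1956, 0.1292]
orientation: [0.999, -0.036, 0.009, 0.004]
force: [-0.4, 0.0, 0.4]
gripper_width: 0.045
```

{"api": "servo_tool", "payload": {
  "dr": [
    [0, 0, 0]
  ],
  "translation": [
    [0, 0, 0.03]
  ],
  "gripper": [120]
}}

```text
clock: 30.7
tcp_pos: [0.6287, -0.1969, 0.1274]
orientation: [0.999, -0.035, 0.01, 0.004]
force: [-0.0, -0.6, -0.3]
gripper_width: 0.0454
```

```bash
python3 k.py d .075 -.09; python3 q.py
```

```text
[312.4783 243.1863] (array([314.2583, 243.5   ]), np.int32(302), np.float64(1.4947036514838923), (79.0, 23.0)) jaw 3.0654999782787886 [ 0.6265 -0.1977  0.103 ]
tcp [ 0.6272 -0.1963  0.1274] q6 1.3405374153911385 t 30.75 wt [ 0.0161 -0.0107 -0.0047] f [-1.2658  0.5312 -0.8521] gw 0.045230183959491674
rows 2 dr [ 0.04 -0.09  0.09]
[[-0.03, 0.01, 0.65], [-0.03, 0.01, 0.65]]
yaw -0.071 q6 1.3405374153911385 wt [ 0.0161 -0.0107 -0.0047] tau6 -0.10160957928746939 f [-1.2658  0.5312 -0.8521] [ 0.6272 -0.1963  0.1274] 30.75
```

{"api": "servo_tool", "payload": {
  "dr": [
    [0.04, -0.09, 0.03],
    [0.04, -0.09, 0.03],
    [0, 0, 0]
  ],
  "translation": [
    [-0.02, 0, 0.65],
    [-0.02, 0.01, 0.63],
    [0, 0, 0.02]
  ],
  "gripper": [120, 120, 120]
}}

```text
clock: 31.05
tcp_pos: [0.6256, -0.1962, 0.0765]
orientation: [0.999, -0.039, 0.001, -0.0]
force: [-1.0, -0.0, -0.2]
gripper_width: 0.0453
```

```bash
python3 -c "
from h import *
plan([.626,-.1977,.075],-.078)"; python3 q.py
```

```text
tcp [ 0.6256 -0.1962  0.0765] q6 1.344723011910108 t 31.05 wt [-0.0005 -0.0356  0.0208] f [-0.9941 -0.0232 -0.2348] gw 0.045322489156285034
rows 1 dr [-0.01 -0.02 -0.  ]
[[0.01, 0.04, 0.04]]
yaw -0.078 q6 1.344723011910108 wt [-0.0005 -0.0356  0.0208] tau6 0.00442494943854399 f [-0.9941 -0.0232 -0.2348] [ 0.6256 -0.1962  0.0765] 31.05
```

{"api": "servo_tool", "payload": {
  "dr": [
    [0, 0, 0],
    [0, 0, 0],
    [0, 0, 0],
    [0, 0, 0],
    [0, 0, 0]
  ],
  "translation": [
    [0.01, 0.03, 0.03],
    [0, 0, 0.02],
    [0, 0, 0.02],
    [0, 0, 0],
    [0, 0, 0]
  ],
  "gripper": [120, 150, 255, 255, 255]
}}

```text
clock: 31.55
tcp_pos: [0.6255, -0.1969, 0.078]
orientation: [0.999, -0.039, 0.003, 0.0]
force: [1.0, -0.7, -6.4]
gripper_width: 0.0137
```

{"api": "servo_tool", "payload": {
  "dr": [
    [0, 0, 0.7],
    [0, 0, 1],
    [0, 0, 1],
    [0, 0, 1],
    [0, 0, 0.8]
  ],
  "translation": [
    [0, 0, 0.04],
    [0, 0, 0.02],
    [0, 0, 0.02],
    [0, 0, 0.02],
    [0, 0, 0.02]
  ],
  "gripper": [255, 255, 255, 255, 255]
}}

```text
clock: 32.05
tcp_pos: [0.6252, -0.1968, 0.077]
orientation: [0.963, -0.269, 0.004, -0.0]
force: [-1.9, 0.7, 1.4]
gripper_width: 0.0131
```

```bash
python3 q.py
```

```text
yaw -0.544 q6 1.8098948258371665 wt [0.0381 0.3549 0.0802] tau6 -0.6930860504508018 f [-1.8972  0.7187  1.3733] [ 0.6252 -0.1968  0.077 ] 32.05
```

{"api": "servo_tool", "payload": {
  "dr": [
    [0, 0, 0.5],
    [0, 0, 0.5],
    [0, 0, 0.5],
    [0, 0, 0.4]
  ],
  "translation": [
    [0, 0, 0.02],
    [0, 0, 0.01],
    [0, 0, 0.01],
    [0, 0, 0.01]
  ],
  "gripper": [255, 255, 255, 255]
}}

```text
clock: 32.45
tcp_pos: [0.625, -0.1967, 0.0768]
orientation: [0.932, -0.363, 0.004, -0.0]
force: [-0.9, 0.7, -0.6]
gripper_width: 0.0134
```

```bash
python3 q.py
```

```text
yaw -0.743 q6 2.00850105753496 wt [0.0287 0.1983 0.0916] tau6 -0.3095308877527714 f [-0.9307  0.6699 -0.6169] [ 0.625  -0.1967  0.0768] 32.45
```

{"api": "servo_tool", "payload": {
  "dr": [
    [0, 0, 0]
  ],
  "translation": [
    [0, 0, 0]
  ],
  "gripper": [255]
}}

```text
clock: 32.55
tcp_pos: [0.625, -0.1967, 0.0769]
orientation: [0.932, -0.363, 0.004, -0.0]
force: [-0.4, 0.2, -3.2]
gripper_width: 0.0132
```

```bash
python3 q.py
```

```text
yaw -0.743 q6 2.008581181397997 wt [-0.0606  0.0379  0.0521] tau6 0.3015551436692476 f [-0.4423  0.1847 -3.1531] [ 0.625  -0.1967  0.0769] 32.55
```

{"api": "servo_tool", "payload": {
  "dr": [
    [0, 0, 0.55],
    [0, 0, 0.55],
    [0, 0, 0.5]
  ],
  "translation": [
    [0, 0, 0.02],
    [0, 0, 0.01],
    [0, 0, 0.01]
  ],
  "gripper": [255, 255, 255]
}}

```text
clock: 32.85
tcp_pos: [0.6249, -0.1967, 0.0768]
orientation: [0.9, -0.437, 0.004, -0.001]
force: [0.6, 0.3, -1.4]
gripper_width: 0.0137
```

```bash
python3 q.py
```

```text
yaw -0.904 q6 2.169907651314233 wt [0.0608 0.2178 0.3936] tau6 -0.15483072493225336 f [ 0.5885  0.2603 -1.3913] [ 0.6249 -0.1967  0.0768] 32.85
```

{"api": "servo_tool", "payload": {
  "dr": [
    [0, 0, 0]
  ],
  "translation": [
    [0, 0, 0]
  ],
  "gripper": [255]
}}

```text
clock: 32.95
tcp_pos: [0.6248, -0.1967, 0.0768]
orientation: [0.9, -0.436, 0.004, -0.001]
force: [-0.8, -1.0, -3.9]
gripper_width: 0.0134
```

```bash
python3 q.py
```

```text
yaw -0.903 q6 2.16882500975088 wt [-0.1404  0.1036  0.2414] tau6 0.5763149075210094 f [-0.7836 -0.9786 -3.8724] [ 0.6248 -0.1967  0.0768] 32.95
```

{"api": "servo_tool", "payload": {
  "dr": [
    [0, 0, 0.25]
  ],
  "translation": [
    [0, 0, 0]
  ],
  "gripper": [255]
}}

```text
clock: 33.05
tcp_pos: [0.6247, -0.1967, 0.0768]
orientation: [0.894, -0.447, 0.004, -0.001]
force: [-0.4, 0.0, -2.0]
gripper_width: 0.0133
```

```bash
python3 q.py
```

```text
yaw -0.927 q6 2.192906070261846 wt [-0.0478  0.0656  0.3612] tau6 -0.026570926420390606 f [-0.4029  0.0195 -2.0478] [ 0.6247 -0.1967  0.0768] 33.05
```

{"api": "servo_tool", "payload": {
  "dr": [
    [0, 0, 0]
  ],
  "translation": [
    [0, 0, 0]
  ],
  "gripper": [255]
}}

```text
clock: 33.15
tcp_pos: [0.6248, -0.1967, 0.0768]
orientation: [0.895, -0.447, 0.004, -0.001]
force: [-1.5, -0.7, -1.7]
gripper_width: 0.0136
```

```bash
python3 q.py
```

```text
yaw -0.926 q6 2.1923277123260316 wt [-0.1074  0.1607  0.3327] tau6 0.498697254806757 f [-1.5012 -0.6831 -1.7384] [ 0.6248 -0.1967  0.0768] 33.15
```

Firm at about 0.35 N m. Release, rise and back off so the wrist camera can see the holder.

{"api": "servo_tool", "payload": {
  "dr": [
    [0, 0, 0],
    [0, 0, 0],
    [0, 0, 0],
    [0, 0, 0],
    [0, 0, 0]
  ],
  "translation": [
    [0, 0, 0],
    [0, 0, 0],
    [0, 0, -0.3],
    [0, 0, -0.9],
    [0, 0, -0.9]
  ],
  "gripper": [120, 120, 120, 120, 120]
}}

```text
clock: 33.65
tcp_pos: [0.622, -0.1956, 0.1599]
orientation: [0.895, -0.447, 0.0, -0.0]
force: [-0.1, 0.3, -0.3]
gripper_width: 0.0451
```

{"api": "servo_tool", "payload": {
  "dr": [
    [0, 0, 0],
    [0, 0, 0],
    [0, 0, 0],
    [0, 0, 0],
    [0, 0, 0]
  ],
  "translation": [
    [-0.3, 0, -0.8],
    [-0.6, 0.1, -0.6],
    [-0.6, 0.1, -0.2],
    [0, 0, 0],
    [0, 0, 0]
  ],
  "gripper": [120, 120, 120, 120, 120]
}}

```text
clock: 34.15
tcp_pos: [0.5812, -0.1524, 0.2389]
orientation: [0.895, -0.447, 0.009, -0.002]
force: [-0.1, -0.4, 0.0]
gripper_width: 0.0453
```

```bash
python3 -c "
from h import *
s=state();im=eyes.get_image('wrist');c=cam('wrist',s);cv2.imwrite('pics/w5.png',im[:,:,::-1])
for n in 'abcd':
  try:
    g=proj(c,[*KN[n],.1]);k=knobs(im,[g],.1,c,45)[0];print(n,g,k,'jaw',(k[2]+np.pi/2)%np.pi)
  except Exception as e: print(n,g,e)
"; python3 q.py
```

```text
a [269.2997 147.4414] (array([269.2117, 145.8467]), np.int32(137), np.float64(1.0183349152492536), (52.163700103759766, 16.891651153564453)) jaw 2.58913124204415
b [239.6687 254.1287] (array([240.2857, 254.2143]), np.int32(84), np.float64(1.4053056392956749), (39.13398742675781, 19.472923278808594)) jaw 2.9761019660905714
c [346.5297 282.9211] (array([347.1446, 284.0602]), np.int32(83), np.float64(1.4013551634998365), (45.348716735839844, 16.638736724853516)) jaw 2.972151490294733
d [385.1166 183.1787] (array([386.1783, 182.9457]), np.int32(129), np.float64(0.7732750392303753), (50.29432678222656, 17.02851676940918)) jaw 2.344071366025272
yaw -0.927 q6 2.240805037526996 wt [ 0.0222 -0.0404 -0.0149] tau6 0.0024703623057575896 f [ 0.6445 -0.681   0.9543] [ 0.5813 -0.1525  0.2389] 34.2
```

View pics/w5.png

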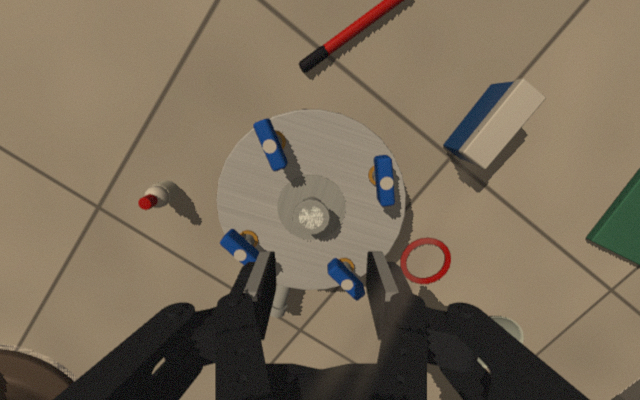

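View w5: all four knobs are seated and the fingers are clear. Dropper (150,200), ring (426,260), marker and slide box are where they were. The bars sprang back 0.13–0.15 rad on release, which matches about 0.35 N m at each stop (limit 0.22 rad). Handing in.

```bash
python3 -c "
from station import ticket
print(ticket.sign_off())"
```

```text
the job is handed in; nothing more can be done
None
```

The filter holder is closed and the job is handed in after about 34 s. All four knobs are tightened to their stops, with the arm clear of everything.

- **Round one:** I turned a, c, b and d, in that order, about an eighth of a turn each (roughly 0.8 rad).
- **Round two:** I tightened a, c, b and d in small steps until the wrist torque rose well above the turning friction.

| Knob | Torque at stop, last two readings (N m) | Handle spring-back (rad) | Total turn (rad) |
|---|---|---|---|
| a | 0.38, 0.35 | 0.15 | 1.40 |
| c | 0.34, 0.28 | 0.15 | 1.80 |
| b | 0.47, 0.39 | 0.14 | 1.75 |
| d | 0.36, 0.33 | 0.13 | 1.52 |

- **Handle strain:** Every handle stayed below the 0.55 N m and 0.22 rad limits. Knob c got one more 0.02 rad nudge after its readings, and I did not read the torque again.
- **Last checks:** The final picture shows the bystanders near the holder unmoved. The slide box and marker are only partly in view, and the tube rack, stain bottle and spare knob were not in it. I did not measure directly that the cover is level.
- **Disagreements:** Single torque readings scattered by about 0.05 N m; on b they came out low for one step before jumping, so the spring-back angles are the better evidence.

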